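Put away the gold-testing kit under its hold-down bar

ROBOT

A 6-joint arm with a two-finger parallel gripper is mounted at the origin on the work surface. World frame = base frame: x ahead of the robot, y to its left, z up, the work surface at z = 0. Lengths are in mm, angles in rad, forces in N, time in s.
With the tool pointing down it reaches from about 350 to 775 mm from the base axis. Payload 7.3 kg.
Tool frame: the origin (TCP) lies between the finger pads; the fingertips stand ahead of it and the grasp point (between the pads) lies 6 mm ahead of it (r.tcp_to_tips is the z of the fingertips in the tool frame, in mm); z points along the fingers, y is the direction in which the jaws open and shut (so a half turn about z gives the same grasp; the last joint's range is limited). The gripper opens to 92 mm and grips with 3 to 60 N. Pads are 19 mm wide; open, the fingers measure 130 mm over their backs; the gripper's body (75 mm by 190 mm) begins 47 mm behind the grasp point.
Start: joints at [-1.444, 0.342, 1.524, -0, 1.275, -0.146], TCP at [141.472, -505.597, 251.741] pointing down, gripper open.
Joint ranges: [-2.53, 2.53], [-0.77, 2.02], [0.04, 2.7], [-1, 4.14], [0.28, 2.66], [-3.11, 3.11]. Speed limits (rad/s): [2.57, 2.57, 3.14, 3.14, 3.14, 3.14].

INTERFACE

Orientations are given as a 3x3 rotation matrix whose columns are the frame's x, y, z axes.
In Python, from station import r gives the robot as it stands.
- The arm moves only by the shell command python3 -m handwheel 'ROWS' [FORCE]. ROWS is JSON, a list of rows, each a list of 3 entries, a list of its own where there are three numbers: the shift along the tool's x, y, z in cm, then the turn, a rotation vector about the tool's x, y, z in degrees, then the opening in per cent of the stroke, from 0 (shut) to 100 (fully open). A call has 1 to 5 rows; each row shifts and turns the commanded pose from where the row before left it, along the tool's axes as they then stand; what a row does not reach is not made up. A row lasts 1/12 s, in which the tool goes at most 41.7 mm and 7.16 degrees, less where a joint would pass 70% of its speed; a pose out of reach is approached as far as the arm can. A call with a gripper value outside its range is refused whole. The fingers move at their own pace and stop on an object; FORCE is the grip in N (left out, the last holds). Time passes only in rows, so rows that do not move let the fingers close. It gives the time, the measured TCP pose, the force and the opening at its end, in the units of the state.
- r.get_state(): the state, without advancing time (a new reading comes with each control period).
- r.snapshot(name): name is "side" or "top" or "wrist"; returns a dict with "color" (400x640x3 uint8, red, green, blue), "mtx" (3x3 intrinsics, pixels), "xyz" and "orientation" of the camera in the world; the wrist camera has in their place "T_tool_cam" (4x4, takes a point from camera to tool coordinates, whose origin is the TCP and whose axes are the flange's). Camera axes: x right, y down, z forward; pixel columns grow to the right and rows downward; lengths in mm; the calibration is good to about 2 mm. A picture is of the moment at which its call begins: read the wrist's pose just before it. There is no depth.
- r.finish_job(): hands the job in, once; it reports no verdict.
The state is a dict: "time": time; "q": joint angles; "joint_velocities": joint speeds; "joint_efforts": joint torques, N m; "position": TCP position; "eef_rot": TCP orientation; "contact_force": force on the tool from outside, world axes, zero at the start; "wrist_torque": the same for the moment, N m; "grip_width": finger opening in mm.
Only numpy, scipy, OpenCV 4.12 (cv2) and the standard library are available. Lean on these libraries where they do the work, as an engineer would, in place of code of your own. Each camera call takes 0.05 s, during which the arm holds its last target. There are 200 camera calls.

TASK

Put the gold-testing kit away for the night: take every dip rod off the draining rack and lower it gently, without dropping it, all the way into the vial with the collar of its own colour. Then lay the hold-down bar, handle up, centred across the stand so that it rests flat in the notches of both end cheeks above the caps, and swing both brass turn-buttons fully across the bar's ends to lock it in. Leave the touchstone and the mug of brushes where they are.

Things in the scene. Friction and masses are not known exactly. Their poses are not given: they have to be found in the camera images.
- stand: Dark wooden testing stand, fixed: base board 76 x 212 x 14 mm, a row of four amber vials along its y axis between two strips 44 mm high, and at y = +90 and -90 mm two upright end cheeks, 66 mm wide (x), 16 mm thick, 143 mm high, each with a notch in its top. Origin: on the bench under the centre of the vial row; x across the row (at yaw 0 away from the robot), y along it to the left end
- rack: White draining rack, fixed: top plate 60 x 176 mm, 10 mm thick, its top 92 mm above the bench, on two end walls; four 12 mm holes in a row along its y axis, 38 mm apart, in which the rods stand. Origin: on the bench under its centre. Stand and rack are side by side, either of them on the left
- bar: Aluminium hold-down bar 212 mm long (its y axis), 20 mm wide (x), 10 mm thick, about 160 g, with a black rib handle on top. Starts on the bench, handle up, nearer the robot than stand and rack. Origin: centre of its underside. Home: origin 130 mm above the stand's origin, underside on both notch floors, about 4 mm over the caps, top 3 mm below the cheek tops. Same either way round
- bar_handle (a point): Middle of the bar's rib handle (60 mm long along the bar, 14 mm wide, from 10 to 34 mm above the bar's underside); this point is 22 mm above the underside
- left_notch (a point): Centre of the floor of the brass-lined notch in the left end cheek (stand's +y end), open along the stand's y and at the top: 26 mm wide, 13 mm deep, floor 130 mm above the bench
- left_button (a joint): Angle of the left brass turn-button, a flat arm turning level on the cheek's top (stand's +y end). 0 (stop): closed, along the stand's +x, across the notch; grows as the tip swings outwards, away from the vials; 1.57: straight out along +y; stop at 1.7. Below about 1.0 it blocks the bar; set it above 1.3 to lay the bar. About 1 N at the peg moves it. Starts anywhere, 0 to 1.5
- left_peg (a point): Top of the upright brass peg at the tip of the left turn-button: 11 mm diameter, 26 mm tall (151 to 177 mm above the bench), 40 mm from the pivot; it stands on the button's arm, 14 mm wide and 7 mm thick. The peg can be pinched or pushed
- left_pivot (a point): Pivot (vertical axis) of the left turn-button, on top of the left cheek, 23 mm from the notch's middle on the stand's -x side
- right_notch (a point): Centre of the floor of the brass-lined notch in the right end cheek (stand's -y end), open along the stand's y and at the top: 26 mm wide, 13 mm deep, floor 130 mm above the bench
- right_button (a joint): Angle of the right brass turn-button, a flat arm turning level on the cheek's top (stand's -y end). 0 (stop): closed, along the stand's +x, across the notch; grows as the tip swings outwards, away from the vials; 1.57: straight out along -y; stop at 1.7. Below about 1.0 it blocks the bar; set it above 1.3 to lay the bar. About 1 N at the peg moves it. Starts anywhere, 0 to 1.5
- right_peg (a point): Top of the upright brass peg at the tip of the right turn-button: 11 mm diameter, 26 mm tall (151 to 177 mm above the bench), 40 mm from the pivot; it stands on the button's arm, 14 mm wide and 7 mm thick. The peg can be pinched or pushed
- right_pivot (a point): Pivot (vertical axis) of the right turn-button, on top of the right cheek, 23 mm from the notch's middle on the stand's -x side
- red_rod: Dip rod, 35 g: red cap 18 mm diameter, 30 mm tall; under it a white plug 9 mm diameter, 8 mm long, then a glass rod 6 mm diameter to 74 mm below the cap. Origin: the bottom tip of the glass rod, 74 mm below the cap's underside; z up to the cap. Starts upright in a hole of the rack, cap resting on the plate (origin 18 mm above the bench). None if absent: then its vial stays open
- red_mouth (a point): Centre of the mouth, 96 mm above the bench, of the amber vial with red collars, for the red rod. Vial fixed in the stand (order changes), 28 mm diameter, neck 20 mm, opening 12 mm wide, 78 mm deep; neighbours 38 mm away. The rod is home when its cap's underside rests on the mouth (its tip 74 mm below)
- blue_rod: Dip rod, 35 g: blue cap 18 mm diameter, 30 mm tall; under it a white plug 9 mm diameter, 8 mm long, then a glass rod 6 mm diameter to 74 mm below the cap. Origin: the bottom tip of the glass rod, 74 mm below the cap's underside; z up to the cap. Starts upright in a hole of the rack, cap resting on the plate (origin 18 mm above the bench). None if absent: then its vial stays open
- blue_mouth (a point): Centre of the mouth, 96 mm above the bench, of the amber vial with blue collars, for the blue rod. Vial fixed in the stand (order changes), 28 mm diameter, neck 20 mm, opening 12 mm wide, 78 mm deep; neighbours 38 mm away. The rod is home when its cap's underside rests on the mouth (its tip 74 mm below)
- green_rod: Dip rod, 35 g: green cap 18 mm diameter, 30 mm tall; under it a white plug 9 mm diameter, 8 mm long, then a glass rod 6 mm diameter to 74 mm below the cap. Origin: the bottom tip of the glass rod, 74 mm below the cap's underside; z up to the cap. Starts upright in a hole of the rack, cap resting on the plate (origin 18 mm above the bench). None if absent: then its vial stays open
- green_mouth (a point): Centre of the mouth, 96 mm above the bench, of the amber vial with green collars, for the green rod. Vial fixed in the stand (order changes), 28 mm diameter, neck 20 mm, opening 12 mm wide, 78 mm deep; neighbours 38 mm away. The rod is home when its cap's underside rests on the mouth (its tip 74 mm below)
- yellow_rod: Dip rod, 35 g: yellow cap 18 mm diameter, 30 mm tall; under it a white plug 9 mm diameter, 8 mm long, then a glass rod 6 mm diameter to 74 mm below the cap. Origin: the bottom tip of the glass rod, 74 mm below the cap's underside; z up to the cap. Starts upright in a hole of the rack, cap resting on the plate (origin 18 mm above the bench). None if absent: then its vial stays open
- yellow_mouth (a point): Centre of the mouth, 96 mm above the bench, of the amber vial with yellow collars, for the yellow rod. Vial fixed in the stand (order changes), 28 mm diameter, neck 20 mm, opening 12 mm wide, 78 mm deep; neighbours 38 mm away. The rod is home when its cap's underside rests on the mouth (its tip 74 mm below)
- touchstone: Black touchstone slab 55 x 90 x 14 mm lying on the bench at the right; not part of the job. Origin: centre of its underside
- mug: White mug of paint brushes, 76 mm diameter, 85 mm tall, brushes to 180 mm, on the bench at the left; not part of the job. Origin: centre of its underside
Not all that is in view belongs to the job. Of the things like the blue_rod, leave any that is pink; of the rest the smaller one is meant.

How it is judged:
By the outcome, as a careful person would: the job done as asked, in the order asked, and still so for the second after the job is handed in, with the robot touching nothing.
Of red_rod, blue_rod, green_rod, yellow_rod only 3 to 4 are there at a start; the rules pass over those that are not, and their reading is None.
At some moment in a run one of bar may be knocked a few centimetres aside while the robot is not near it.
It also fails if it takes over 210 s, if anything falls off the work surface, if the arm or the gripper's body presses on something with over 40 N, if the wrist force passes 120 N, or if a joint passes its speed limit or range.

## Working session

There is one attempt and no reset: what is moved stays moved. The work goes in short steps, Python scripts to look and compute and a shell command to move; the robot and the scene stay as the last step left them, time stands still between calls to the robot, and variables do not carry over. Pictures are saved under pics/ and viewed, about 12 in all and at most 16, crops included, and the job is handed in when it is done.

```bash
ls; mkdir -p pics; cat > h.py <<'E'
import numpy as np, cv2
from station import r
def snap(n,f):
    s=r.get_state(); d=r.snapshot(n)
    cv2.imwrite('pics/'+f,d['color'][:,:,::-1]); 
    if n=='wrist':
        T=np.eye(4);T[:3,:3]=s['eef_rot'];T[:3,3]=s['position'];T=T@np.array(d['T_tool_cam']);R=T[:3,:3];t=T[:3,3]
    else: R=np.array(d['orientation']);t=np.array(d['xyz'])
    K=np.array(d['mtx']); np.savez('pics/'+f+'.npz',K=K,R=R,t=t,img=d['color'])
    return K,R,t
def cam(f):
    a=np.load('pics/'+f+'.npz'); return a['K'],np.array(a['R']),a['t']
def px2w(f,u,v,z):
    K,R,t=cam(f); d=R@np.linalg.inv(K)@[u,v,1.]; return t+d*(z-t[2])/d[2]
def w2px(f,p):
    K,R,t=cam(f); c=K@(R.T@(np.array(p)-t)); return c[:2]/c[2]
def toolmove(dw):  # world shift mm -> tool cm
    s=r.get_state(); return np.round(np.array(s['eef_rot']).T@np.array(dw)/10,2)
E
python3 - <<'E'
from h import *
for n in('side','top'):
    K,R,t=snap(n,n+'1.png'); print(n,K.round(1).tolist(),R.round(3).tolist(),t.round(1))
s=r.get_state(); print(s['time'],np.round(s['eef_rot'],3).tolist(),s['position'],s['grip_width'],r.tcp_to_tips)
E
```

```text
pics
side [[435.3, 0.0, 319.5], [0.0, 435.3, 200.4], [0.0, 0.0, 1.0]] [[0.981, -0.085, 0.176], [-0.194, -0.524, 0.829], [0.022, -0.848, -0.53]] [ 364.8 -819.7  667.6]
top [[431.9, 0.0, 323.1], [0.0, 431.9, 199.7], [0.0, 0.0, 1.0]] [[0.068, -0.973, 0.222], [-0.998, -0.068, 0.009], [0.006, -0.223, -0.975]] [ 290.1    8.2 1240.5]
0.1 [[0.963, 0.269, -0.0], [0.269, -0.963, 0.001], [0.0, -0.001, -1.0]] [ 141.4391802  -505.24860785  251.10836099] 91.88840715899758 25.0
```

View pics/top1.png

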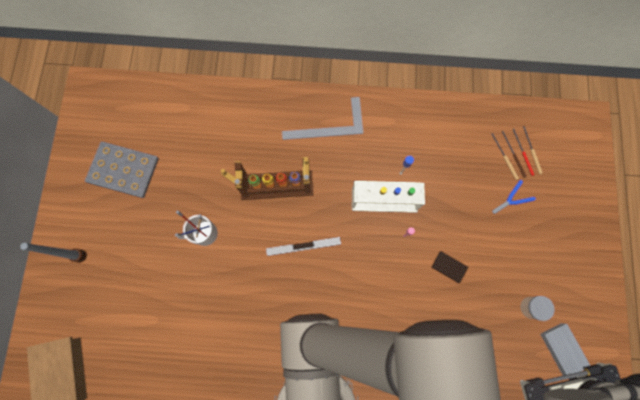

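View pics/side1.png

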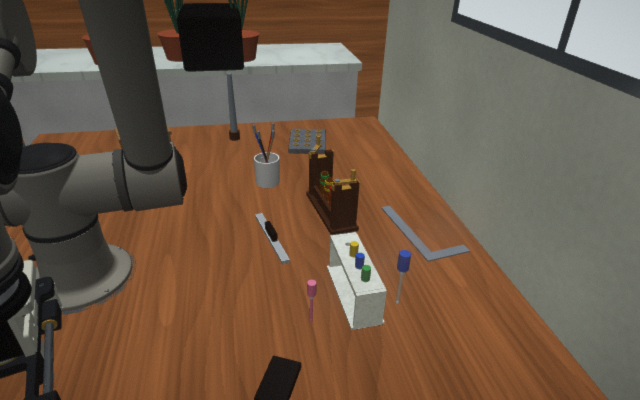

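Overview: the stand is at about (277,182) in the top view and the rack at (389,192), with yellow, blue and green rods and one empty hole. The bar is at (304,246). The big blue rod (408,160) and the pink rod (411,231) are decoys. I'll zoom in next.

```bash
python3 - <<'E'
from h import *
im=cv2.imread('pics/top1.png')[140:265,215:435]
cv2.imwrite('pics/c1.png',cv2.resize(im,None,fx=3.6,fy=3.6,interpolation=cv2.INTER_CUBIC))
f='top1.png'
for n,u,v,z in [('yel',383,190,122),('blue',397,191,122),('green',411,191,122),('hole',369,190,92),('barL',267,251,5),('barR',340,241,5),('rackTL',354,182,92),('rackTR',424,183,92),('cheekR',305,180,140),('cheekL',240,182,140),('mug',198,230,85),('pink',411,231,100),('bigb',409,160,120)]: print(n,px2w(f,u,v,z).round())
E
```

```text
yel [ 583. -139.  122.]
blue [ 583. -176.  122.]
green [ 585. -214.  122.]
hole [ 588. -104.   92.]
barL [411. 170.   5.]
barR [454. -36.   5.]
rackTL [608. -62.  92.]
rackTR [ 619. -255.   92.]
cheekR [591.  70. 140.]
cheekL [574. 241. 140.]
mug [447. 350.  85.]
pink [ 481. -220.  100.]
bigb [ 673. -206.  120.]
```

View pics/c1.png

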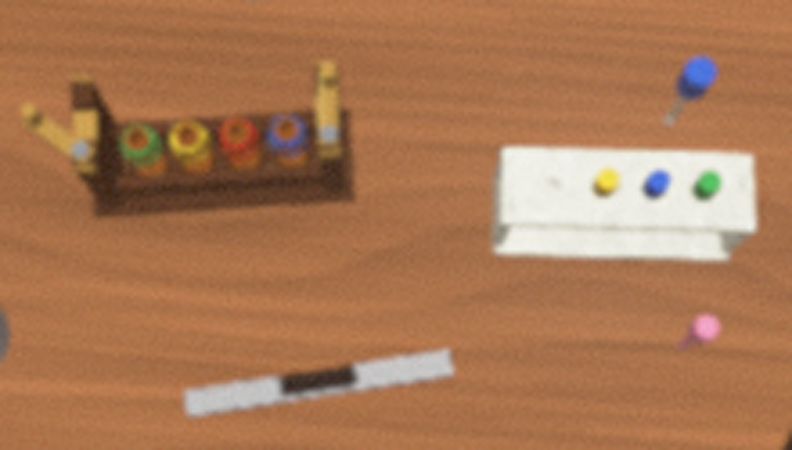

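```bash
R='[[0,0,-1],[0,0,-7],60]'
python3 -m handwheel '[[[0,0,-1],[0,0,-7],60],[[0,0,-1],[0,0,-7],60],[[0,0,-1],[0,0,-7],60],[[0,0,-1],[0,0,-7],60],[[0,0,-1],[0,0,-7],60]]' 10 | tail -3
python3 -m handwheel '[[[0,0,-1],[0,0,-7],60],[[0,0,-1],[0,0,-7],60],[[0,0,-1],[0,0,-7],60],[[0,0,-1],[0,0,-7],60],[[0,0,-1],[0,0,-7],60]]'
python3 -m handwheel '[[[0,0,0],[0,0,-7],60],[[0,0,0],[0,0,0],60]]'
python3 - <<'E'
from h import *
s=r.get_state(); print(np.round(s['eef_rot'],3).tolist(),s['position'],s['q'])
d=r.snapshot('wrist'); print(np.round(d['T_tool_cam'],3).tolist(),d['mtx'])
for n,p in (('stand',(583,155)),('rack',(587,-158))):
    print(n,toolmove(np.array([*p,s['position'][2]])-s['position']))
E
```

```text
eef_rot: [[0.63, 0.777, -0.0], [0.777, -0.63, 0.001], [0.001, -0.001, -1.0]]
contact_force: [0.4, 0.1, 0.7]
grip_width: 62.7
time: 0.93
position: [141.4, -505.4, 351.8]
eef_rot: [[0.07, 0.998, -0.0], [0.998, -0.07, 0.001], [0.001, -0.0, -1.0]]
contact_force: [-0.2, -0.8, 0.1]
grip_width: 55.1
time: 1.1
position: [141.5, -505.6, 351.9]
eef_rot: [[-0.05, 0.999, 0.0], [0.999, 0.05, -0.0], [-0.0, 0.0, -1.0]]
contact_force: [0.7, 0.3, 0.1]
grip_width: 54.5
[[-0.05, 0.999, 0.0], [0.999, 0.05, -0.0], [-0.0, 0.0, -1.0]] [ 141.47430159 -505.61666106  351.92074332] [-1.44398696e+00  2.84814761e-01  1.33144882e+00 -2.35711980e-05
  1.52490973e+00 -1.49428963e+00]
[[-0.0, -0.953, -0.304, 82.721], [1.0, -0.0, 0.001, 0.661], [-0.001, -0.304, 0.953, -132.703], [0.0, 0.0, 0.0, 1.0]] [[290.88608854   0.         316.3240736 ]
 [  0.         290.88608854 199.5749935 ]
 [  0.           0.           1.        ]]
stand [6.407e+01 4.699e+01 3.000e-02]
rack [3.278e+01 4.603e+01 2.000e-02]
```

```bash

python3 -m handwheel '[[[2.2,3.1,0],[0,0,0],60],[[2.2,3.1,0],[0,0,0],60],[[2.2,3.1,0],[0,0,0],60],[[2.2,3.1,0],[0,0,0],60],[[2.2,3.1,0],[0,0,0],60]]' >/dev/null
python3 -m handwheel '[[[2.2,3.1,0],[0,0,0],60],[[2.2,3.1,0],[0,0,0],60],[[2.2,3.1,0],[0,0,0],60],[[2.2,3.1,0],[0,0,0],60],[[2.2,3.1,0],[0,0,0],60]]' >/dev/null
python3 -m handwheel '[[[2.2,3.1,1.5],[0,0,0],60],[[2.2,3.1,1.5],[0,0,0],60],[[2.2,3.1,1.5],[0,0,0],60],[[2.2,3.1,1.5],[0,0,0],60],[[2.2,3.1,1.5],[0,0,0],60]]'
python3 -m handwheel '[[[0,0,2],[0,0,0],60],[[0,0,2],[0,0,0],60],[[0,0,0],[0,0,0],60]]'
python3 - <<'E'
from h import *
s=r.get_state(); print(np.round(s['eef_rot'],3).tolist(),s['position'],s['grip_width'])
snap('wrist','w1.png')
E
```

```text
time: 2.4
position: [591.8, -153.0, 275.2]
eef_rot: [[-0.041, 0.999, -0.001], [0.999, 0.041, 0.0], [0.0, -0.001, -1.0]]
contact_force: [0.7, -1.7, 0.4]
grip_width: 55.2
time: 2.65
position: [589.2, -153.0, 231.3]
eef_rot: [[-0.043, 0.999, -0.009], [0.999, 0.044, 0.003], [0.004, -0.009, -1.0]]
contact_force: [-1.1, 0.2, -1.2]
grip_width: 55.1
[[-0.043, 0.999, -0.009], [0.999, 0.044, 0.003], [0.004, -0.009, -1.0]] [ 589.15196889 -152.98509734  231.31398879] 55.12993279763122
```

View pics/w1.png

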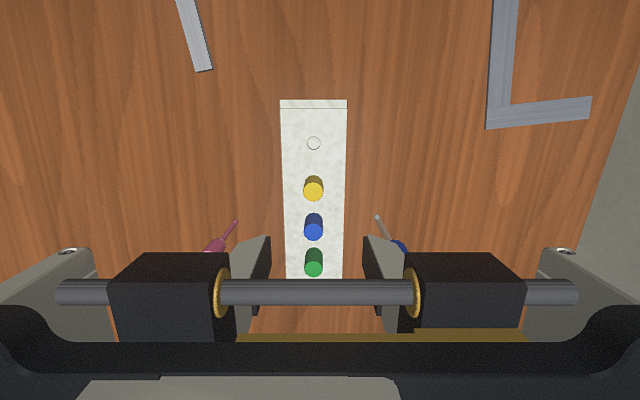

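Wrist view: the hole is at (313,143), with cap tops yellow at (313,191), blue (313,231) and green (313,269). The gripper hides the lower half of the image. Now I'll measure these.

```bash
cat >> h.py <<'E'
def capc(f,color,z=122.,verbose=False,box=None):
    """top-disc centre of a cap of that colour: brightest part of saturated blob"""
    img=np.load('pics/'+f+'.npz')['img']; hsv=cv2.cvtColor(img,cv2.COLOR_RGB2HSV)
    lo,hi={'yellow':((22,120,60),(35,255,255)),'blue':((105,120,50),(128,255,255)),'green':((50,100,40),(85,255,255))}[color]
    m=cv2.inRange(hsv,lo,hi)
    if box: k=np.zeros_like(m);k[box[1]:box[3],box[0]:box[2]]=1;m*=k
    n,l,st,c=cv2.connectedComponentsWithStats(m)
    if n<2: return None
    i=1+np.argmax(st[1:,4]); mm=(l==i); V=hsv[:,:,2]
    t,_=cv2.threshold(V[mm].reshape(-1,1),0,255,cv2.THRESH_OTSU)
    b=(mm&(V>t)).astype(np.uint8); b=cv2.morphologyEx(b,cv2.MORPH_OPEN,np.ones((3,3),np.uint8))
    cs,_=cv2.findContours(b,cv2.RETR_EXTERNAL,cv2.CHAIN_APPROX_NONE); cc=max(cs,key=cv2.contourArea)
    pts=np.array([px2w(f,u,v,z)[:2] for u,v in cc[:,0]],np.float32)
    (x,y),rad=cv2.minEnclosingCircle(pts); M=cv2.moments(b); p=px2w(f,M['m10']/M['m00'],M['m01']/M['m00'],z)
    print(color,'enc',round(x,1),round(y,1),'rad',round(rad,1),'centroid',p[:2].round(1),'blob',st[i].tolist())
    return p
E
python3 - <<'E'
from h import *
f='w1.png'
for c in('yellow','blue','green'): capc(f,c,box=(285,90,345,279))
print('hole',px2w(f,313.5,143,92).round(1),'edges', [px2w(f,*p,92).round(1).tolist() for p in((281,107.5),(347,107.5),(286,270),(343,270))])
s=r.get_state();print(s['position'],np.round(s['eef_rot'],3).tolist())
E
```

```text
yellow enc 585.1 -139.8 rad 8.4 centroid [ 585.3 -139.8] blob [303, 176, 20, 25, 402]
blue enc 586.8 -177.7 rad 8.4 centroid [ 586.8 -177.6] blob [304, 220, 19, 21, 265]
green enc 588.6 -215.4 rad 8.5 centroid [ 588.6 -215.3] blob [304, 248, 18, 29, 364]
hole [ 583.9 -101.8   92. ] edges [[553.6, -71.8, 92.0], [612.5, -69.2, 92.0], [560.1, -236.4, 92.0], [620.6, -233.4, 92.0]]
[ 589.69167576 -153.79594374  233.93499442] [[-0.043, 0.999, -0.006], [0.999, 0.043, 0.002], [0.002, -0.006, -1.0]]
```

```bash

python3 -m handwheel '[[[3.6,0,0],[0,0,0],60],[[3.6,0,0],[0,0,0],60],[[3.6,0,0],[0,0,0],60],[[3.6,0,0],[0,0,0],60],[[3.6,0,0],[0,0,0],60]]' >/dev/null
python3 -m handwheel '[[[3.6,0,-0.8],[0,0,0],60],[[3.6,0,0],[0,0,0],60],[[0,0,0],[0,0,0],60],[[0,0,0],[0,0,0],60]]'
python3 - <<'E'
from h import *
snap('wrist','w2.png')
s=r.get_state(); print(np.round(s['eef_rot'],3).tolist(),s['position'],s['grip_width'])
im=cv2.imread('pics/w2.png')[0:280,180:460]
cv2.imwrite('pics/w2c.png',cv2.resize(im,None,fx=2.1,fy=2.1,interpolation=cv2.INTER_CUBIC))
E
```

```text
time: 3.45
position: [579.4, 98.4, 246.3]
eef_rot: [[-0.047, 0.999, 0.002], [0.999, 0.047, -0.0], [-0.0, 0.002, -1.0]]
contact_force: [-0.4, -1.3, 0.1]
grip_width: 55.1
[[-0.045, 0.999, 0.002], [0.999, 0.045, -0.001], [-0.001, 0.002, -1.0]] [579.50377079  97.05599161 245.97808146] 55.00222593568607
```

View pics/w2c.png

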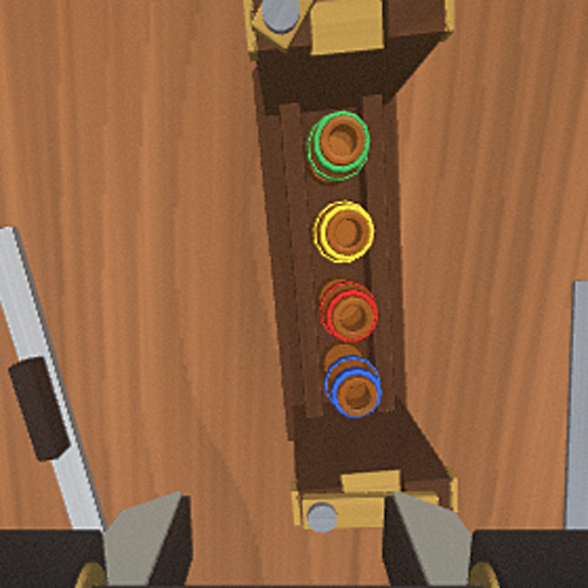

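Crop (scale 2.1, offset 180,0) shows mouths at green (343,141), yellow (347,230), red (351,315) and blue (357,395). The pivots are at left (280,13) and right (322,517), and the right button is closed.

```bash
cat >> h.py <<'E'
def fit_line(P):  # P: dict offset->xy ; rigid fit
    o=np.array(list(P)); X=np.array([P[k][:2] for k in P]); c=X.mean(0); 
    d=((o-o.mean())[:,None]*(X-c)).sum(0); psi=np.arctan2(-d[0],d[1]); u=np.array([-np.sin(psi),np.cos(psi)])
    org=c-o.mean()*u; res=X-(org+o[:,None]*u); return org,psi,u,res
E
python3 - <<'E'
from h import *
f='w2.png'; g=lambda a,b,z:px2w(f,180+a/2.1,b/2.1,z)
M={57:g(343,141,96),19:g(347,230,96),-19:g(351,315,96),-57:g(357,395,96)}
o,psi,u,res=fit_line(M); print('stand',o,psi,'\n',res.round(1),'span',np.linalg.norm(M[57]-M[-57]))
x=np.array([u[1],-u[0]])
for n,sg,p in(('L',1,(280,13)),('R',-1,(322,517))):
    print(n,'pivot meas',g(*p,152).round(1),'pred',(o+90*sg*u-23*x).round(1))
B=[g(8,230,10),g(102,527,10)]; print('bar',[b.round(0).tolist() for b in B])
s=r.get_state();print(s['position'],s['time'])
E
```

```text
stand [606.40316866 160.79517199] 0.13395502475442708 
 [[ 0.4 -1.4]
 [-0.2  0.3]
 [-0.5  0.7]
 [ 0.3  0.3]] span 112.28151993995904
L pivot meas [571.5 245.7 152. ] pred [571.6 246.9]
R pivot meas [596.6  67.2 152. ] pred [595.6  68.5]
bar [[417.0, 170.0, 10.0], [462.0, -18.0, 10.0]]
[579.50377079  97.05599161 245.97808146] 3.5
```

```bash
python3 - <<'E'
from h import *
f='top1.png'; g=lambda a,b,z:px2w(f,215+a/3.6,140+b/3.6,z)[:2]
psi=.134;x=np.array([np.cos(psi),np.sin(psi)]);u=np.array([-x[1],x[0]])
for n,sg,pv,pg in(('L',1,(80,149),(29,110)),('R',-1,(328,133),(327,68))):
    P=g(*pv,152);Q=g(*pg,177); d=Q-P; print(n,P.round(1),Q.round(1),np.linalg.norm(d).round(1),'th',np.arctan2(sg*d@u,d@x).round(2))
    pp=np.array([606.4,160.8])+sg*90*u-23*x
    for th in ((1.0,1.1,1.2) if sg>0 else (0,.1)): print(th,(pp+40*(np.cos(th)*x+np.sin(th)*sg*u)).round(1))
s=r.get_state(); print(toolmove(np.array([636,72,246])-s['position']))
E
```

```text
L [571.6 245.6] [591.2 279.5] 39.2 th 0.91
1.0 [588.5 283.2]
1.1 [584.8 284.7]
1.2 [581.  285.8]
R [596.2  67.4] [637.3  70.4] 41.3 th 0.06
0 [635.3  73.9]
0.1 [635.6  69.9]
[-2.76  5.53  0.01]
```

```bash

python3 -m handwheel '[[[-1.4,2.75,0],[0,0,0],60],[[-1.4,2.75,0],[0,0,0],60],[[0,0,0],[0,0,-5],60],[[0,0,2],[0,0,0],60],[[0,0,0],[0,0,0],60]]'
python3 -m handwheel '[[[0,0,2.5],[0,0,0],60],[[0,0,1.9],[0,0,0],60],[[0,0,0],[0,0,0],60]]'
```

```text
time: 3.92
position: [634.7, 69.0, 221.8]
eef_rot: [[-0.129, 0.992, -0.005], [0.992, 0.129, -0.0], [0.0, -0.005, -1.0]]
contact_force: [0.3, -0.3, -1.8]
grip_width: 55.1
time: 4.17
position: [633.5, 70.2, 177.4]
eef_rot: [[-0.13, 0.991, -0.007], [0.992, 0.13, -0.0], [0.001, -0.007, -1.0]]
contact_force: [-0.5, 0.4, -1.2]
grip_width: 54.8
```

```bash

python3 -m handwheel '[[[0,0,0],[0,0,0],8],[[0,0,0],[0,0,0],8],[[0,0,0],[0,0,0],8],[[0,0,0],[0,0,0],8],[[0,0,0],[0,0,0],8]]' 8
python3 -m handwheel '[[[0,0,0],[0,0,0],8],[[0,0,0],[0,0,0],8],[[0,0,0],[0,0,0],8]]' 8
python3 - <<'E'
import numpy as np
for sg,t0,t1 in((-1,0.06,1.6),):
    for t in np.linspace(t0,t1,8): print(round(t,2),(4*np.array([np.sin(t)*sg,np.cos(t)])).round(2))
E
```

```text
time: 4.58
position: [635.9, 71.7, 181.9]
eef_rot: [[-0.133, 0.991, 0.002], [0.991, 0.133, -0.0], [-0.0, 0.002, -1.0]]
contact_force: [-0.3, 0.4, -0.5]
grip_width: 26.5
time: 4.83
position: [635.2, 71.7, 180.9]
eef_rot: [[-0.133, 0.991, -0.001], [0.991, 0.133, -0.0], [-0.0, -0.001, -1.0]]
contact_force: [-2.7, -0.3, 1.8]
grip_width: 10.8
0.06 [-0.24  3.99]
0.28 [-1.11  3.84]
0.5 [-1.92  3.51]
0.72 [-2.64  3.01]
0.94 [-3.23  2.36]
1.16 [-3.67  1.6 ]
1.38 [-3.93  0.76]
1.6 [-4.   -0.12]
```

```bash

python3 -m handwheel '[[[-0.87,-0.15,0],[0,0,0],8],[[-0.81,-0.33,0],[0,0,0],8],[[-0.72,-0.5,0],[0,0,0],8],[[-0.59,-0.65,0],[0,0,0],8],[[-0.44,-0.76,0],[0,0,0],8]]'
python3 -m handwheel '[[[-0.26,-0.84,0],[0,0,0],8],[[-0.05,-0.7,0],[0,0,0],8],[[0,0,0],[0,0,0],8],[[0,0,0],[0,0,0],8]]'
python3 -m handwheel '[[[0,0,0],[0,0,0],60],[[0,0,0],[0,0,0],60],[[0,0,0],[0,0,0],60],[[0,0,0],[0,0,0],60],[[0,0,-3.5],[0,0,0],60]]'
python3 -m handwheel '[[[0,0,-3],[0,0,0],60],[[0,0,0],[0,0,0],60],[[0,0,0],[0,0,0],60]]'
python3 - <<'E'
from h import *
s=r.get_state(); print(toolmove(np.array([590,281.5,246])-s['position']))
E
```

```text
time: 5.25
position: [618.3, 31.3, 181.2]
eef_rot: [[-0.131, 0.991, 0.006], [0.991, 0.131, -0.003], [-0.004, 0.006, -1.0]]
contact_force: [7.4, -5.1, -0.9]
grip_width: 10.3
time: 5.58
position: [601.1, 26.7, 181.0]
eef_rot: [[-0.132, 0.991, -0.0], [0.991, 0.132, -0.003], [-0.003, -0.001, -1.0]]
contact_force: [0.2, -6.6, 2.1]
grip_width: 10.7
time: 6.0
position: [598.1, 29.7, 209.3]
eef_rot: [[-0.133, 0.991, -0.014], [0.991, 0.133, 0.001], [0.003, -0.013, -1.0]]
contact_force: [-0.1, -0.4, -0.4]
grip_width: 39.2
time: 6.25
position: [602.3, 29.6, 247.6]
eef_rot: [[-0.133, 0.991, 0.004], [0.991, 0.133, -0.0], [-0.001, 0.004, -1.0]]
contact_force: [0.1, -0.4, -1.2]
grip_width: 54.2
[25.13  2.13  0.15]
```

```bash

python3 -m handwheel '[[[3.6,0.3,0],[0,0,0],60],[[3.6,0.3,0],[0,0,0],60],[[3.6,0.3,0],[0,0,0],60],[[3.6,0.3,0],[0,0,0],60],[[3.6,0.3,0],[0,0,0],60]]' >/dev/null
python3 -m handwheel '[[[3.6,0.3,0],[0,0,0],60],[[3.5,0.3,0],[0,0,0],60],[[0,0,0],[0,0,0],60],[[0,0,2],[0,0,0],60],[[0,0,0],[0,0,0],60]]'
python3 -m handwheel '[[[0,0,2.5],[0,0,0],60],[[0,0,2],[0,0,0],60],[[0,0,0],[0,0,0],60]]'
python3 -m handwheel '[[[0,0,0],[0,0,0],8],[[0,0,0],[0,0,0],8],[[0,0,0],[0,0,0],8],[[0,0,0],[0,0,0],8],[[0,0,0],[0,0,0],8]]' 8 >/dev/null
python3 -m handwheel '[[[0,0,0],[0,0,0],8],[[0,0,0],[0,0,0],8],[[0,0,0],[0,0,0],8]]' 8
python3 - <<'E'
import numpy as np
for t in (.9,1.0,1.15,1.3,1.45,1.55): print(round(t,2),(4*np.array([np.sin(t),np.cos(t)])).round(2))
E
```

```text
time: 7.08
position: [586.9, 281.0, 220.9]
eef_rot: [[-0.134, 0.991, -0.007], [0.991, 0.134, -0.003], [-0.002, -0.008, -1.0]]
contact_force: [-1.5, -0.5, -2.1]
grip_width: 55.2
time: 7.33
position: [586.7, 279.4, 175.7]
eef_rot: [[-0.132, 0.991, -0.009], [0.991, 0.132, -0.003], [-0.002, -0.01, -1.0]]
contact_force: [-0.4, -0.3, -1.1]
grip_width: 54.8
time: 8.0
position: [589.4, 281.3, 181.1]
eef_rot: [[-0.133, 0.991, 0.001], [0.991, 0.133, 0.001], [0.001, 0.001, -1.0]]
contact_force: [1.5, 1.7, 0.7]
grip_width: 10.6
0.9 [3.13 2.49]
1.0 [3.37 2.16]
1.15 [3.65 1.63]
1.3 [3.85 1.07]
1.45 [3.97 0.48]
1.55 [4.   0.08]
```

```bash

python3 -m handwheel '[[[0.4,-0.7,0],[0,0,0],8],[[0.2,-0.56,0],[0,0,0],8],[[0.12,-0.6,0],[0,0,0],8],[[0.03,-0.4,0],[0,0,0],8],[[0,0,0],[0,0,0],8]]'
python3 -m handwheel '[[[0,0,0],[0,0,0],50],[[0,0,0],[0,0,0],50],[[0,0,0],[0,0,0],50],[[0,0,0],[0,0,0],50],[[0,0,-3.5],[0,0,0],50]]' >/dev/null
python3 -m handwheel '[[[0,0,-3],[0,0,0],50],[[-4,0.5,0],[0,0,0],50],[[-4,0.5,0],[0,0,0],50],[[-4,0.6,0],[0,0,0],50],[[-4,0.6,0],[0,0,0],50]]'
python3 -m handwheel '[[[0,0,0],[0,0,0],50],[[0,0,0],[0,0,0],50],[[0,0,0],[0,0,0],50],[[0,0,0],[0,0,0],50]]'
python3 - <<'E'
from h import *
snap('wrist','w3.png')
s=r.get_state(); print(np.round(s['eef_rot'],3).tolist(),s['position'],s['grip_width'])
im=cv2.imread('pics/w3.png')[60:280,210:430]
cv2.imwrite('pics/w3c.png',cv2.resize(im,None,fx=2.7,fy=2.7,interpolation=cv2.INTER_CUBIC))
E
```

```text
time: 8.42
position: [565.0, 286.1, 181.2]
eef_rot: [[-0.133, 0.991, 0.0], [0.991, 0.133, 0.001], [0.001, 0.0, -1.0]]
contact_force: [-0.5, 4.4, 2.3]
grip_width: 10.8
time: 9.25
position: [608.7, 128.0, 245.8]
eef_rot: [[-0.133, 0.991, -0.0], [0.991, 0.133, -0.0], [-0.0, -0.0, -1.0]]
contact_force: [0.1, 1.4, 0.5]
grip_width: 45.7
time: 9.58
position: [608.3, 130.8, 245.6]
eef_rot: [[-0.134, 0.991, -0.0], [0.991, 0.134, 0.0], [0.0, -0.0, -1.0]]
contact_force: [-0.8, 0.1, -0.3]
grip_width: 46.1
[[-0.134, 0.991, -0.0], [0.991, 0.134, 0.0], [0.0, -0.0, -1.0]] [608.27289309 131.05206405 245.61942109] 46.17780430616717
```

View pics/w3c.png

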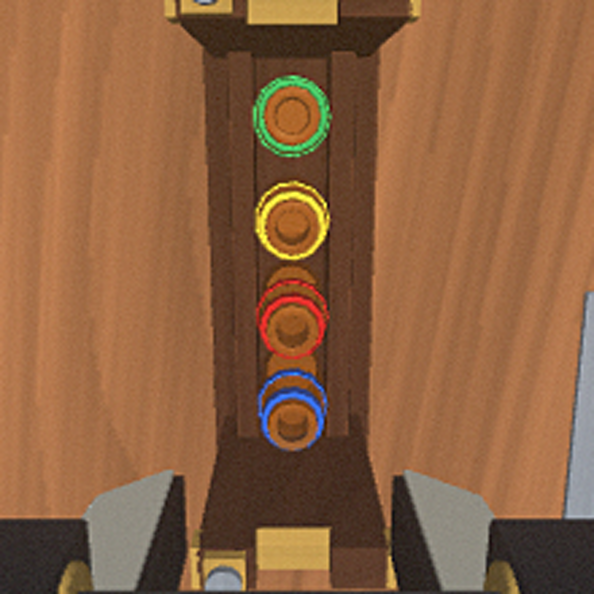

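Buttons are now open. Mouth centres in this crop (scale 2.7, offset 210,60) are green (292,117), yellow (292,223), red (292,329) and blue (292,424).

```bash
python3 - <<'E'
from h import *
f='w3.png'; g=lambda a,b,z:px2w(f,210+a/2.7,60+b/2.7,z)
M={57:g(292,117,96),19:g(292,223,96),-19:g(292,329,96),-57:g(292,424,96)}
o,psi,u,res=fit_line(M); print('stand',o,psi,'\n',res.round(1),'span',np.linalg.norm(M[57]-M[-57]))
# notch: right floor patch inner/outer
print('Rnotch',[g(a,b,130).round(1).tolist() for a,b in((256,548),(330,548),(293,528))])
x=np.array([u[1],-u[0]]); print('pred notch',(o-90*u).round(1),(o-82*u).round(1))
for c,k in(('green',57),('yellow',19),('red',-19),('blue',-57)): print(c,(o+k*u).round(1))
print('Rpivot',g(225,580,150).round(1),'pred',(o-90*u-23*x).round(1))
E
```

```text
stand [606.82477448 161.02284212] 0.13601784546818013 
 [[ 0.2 -1.4]
 [-0.1  0.8]
 [-0.   0.1]
 [-0.1  0.5]] span 112.09295235189133
Rnotch [[606.2, 69.4, 130.0], [632.3, 72.9, 130.0], [618.2, 79.1, 130.0]]
pred notch [619.   71.9] [617.9  79.8]
green [599.1 217.5]
yellow [604.2 179.8]
red [609.4 142.2]
blue [614.6 104.5]
Rpivot [596.8  67.7 150. ] pred [596.2  68.7]
```

```bash

python3 -m handwheel '[[[-3.63,-0.76,0],[0,0,0],50],[[-3.63,-0.76,0],[0,0,0],50],[[-3.63,-0.76,0],[0,0,0],50],[[-3.63,-0.76,0],[0,0,0],50],[[-3.63,-0.76,0],[0,0,0],50]]' >/dev/null
python3 -m handwheel '[[[-3.63,-0.76,0],[0,0,0],50],[[-3.63,-0.76,0],[0,0,0],50],[[-3.63,-0.76,0],[0,0,0],50],[[0,0,0],[0,0,5.2],50],[[0,0,0],[0,0,0],50]]' >/dev/null
python3 -m handwheel '[[[0,0,0],[0,0,0],50],[[0,0,0],[0,0,0],50],[[0,0,0],[0,0,0],50],[[0,0,0],[0,0,0],50],[[0,0,0],[0,0,0],50]]'
python3 - <<'E'
from h import *
f='w4.png'; snap('wrist',f)
s=r.get_state(); print(np.round(s['eef_rot'],3).tolist(),s['position'])
P={}
for c,k in(('yellow',19),('blue',-19),('green',-57)):P[k]=capc(f,c,box=(280,60,360,279))
o,psi,u,res=fit_line(P);print(o,psi,res.round(1).tolist())
t=o-57*u; print('green',t.round(1),toolmove(np.array([*t,246])-s['position']))
E
```

```text
time: 10.88
position: [587.2, -165.2, 245.8]
eef_rot: [[-0.045, 0.999, 0.0], [0.999, 0.045, -0.0], [-0.0, 0.0, -1.0]]
contact_force: [0.4, -0.5, -0.0]
grip_width: 45.9
[[-0.044, 0.999, 0.0], [0.999, 0.044, -0.0], [-0.0, 0.0, -1.0]] [ 587.09988243 -165.40200611  245.80424013]
yellow enc 585.3 -140.0 rad 8.3 centroid [ 585.3 -139.9] blob [305, 160, 19, 24, 349]
blue enc 586.9 -177.7 rad 8.3 centroid [ 586.8 -177.6] blob [306, 205, 18, 17, 242]
green enc 588.4 -215.6 rad 8.3 centroid [ 588.5 -215.5] blob [306, 231, 18, 27, 258]
[ 586.06373789 -158.70786306] 0.04239280347029571 [[0.0, -0.2], [-0.0, 0.1], [0.0, 0.1]]
green [ 588.5 -215.7] [-5.03 -0.08 -0.02]
```

```bash
python3 - <<'E'
from h import *
# triangulate big blue cap top
A=[];b=[]
for f,u,v in(('top1.png',409,158),('side1.png',404,253)):
    K,R,t=cam(f); d=R@np.linalg.inv(K)@[u,v,1.]; d/=np.linalg.norm(d); P=np.eye(3)-np.outer(d,d); A.append(P); b.append(P@t)
print('big blue top',np.linalg.solve(sum(A),sum(b)).round())
E
python3 -m handwheel '[[[-2.5,-0.04,0],[0,0,0],50],[[-2.53,-0.04,0],[0,0,0],50],[[0,0,2],[0,0,0],50],[[0,0,3],[0,0,0],50],[[0,0,3],[0,0,0],50]]' >/dev/null
python3 -m handwheel '[[[0,0,2],[0,0,0],50],[[0,0,1.4],[0,0,0],50],[[0,0,0.6],[0,0,0],50],[[0,0,0.3],[0,0,0],50],[[0,0,0],[0,0,0],50]]'
python3 -m handwheel '[[[0,0,0],[0,0,0],50],[[0,0,0],[0,0,0],50]]'
```

```text
big blue top [ 670. -203.  136.]
time: 11.77
position: [588.5, -216.4, 122.8]
eef_rot: [[-0.043, 0.999, 0.0], [0.999, 0.043, -0.0], [-0.0, 0.0, -1.0]]
contact_force: [-0.3, 0.6, 0.2]
grip_width: 45.7
time: 11.93
position: [588.9, -216.7, 124.1]
eef_rot: [[-0.043, 0.999, 0.002], [0.999, 0.043, -0.001], [-0.001, 0.002, -1.0]]
contact_force: [0.1, -0.7, -0.4]
grip_width: 45.9
```

```bash

python3 -m handwheel '[[[0,0,0],[0,0,0],12],[[0,0,0],[0,0,0],12],[[0,0,0],[0,0,0],12],[[0,0,0],[0,0,0],12],[[0,0,0],[0,0,0],12]]' 15
python3 -m handwheel '[[[0,0,0],[0,0,0],12],[[0,0,0],[0,0,0],12],[[0,0,0],[0,0,0],12]]'
python3 -m handwheel '[[[0,0,-0.5],[0,0,0],12],[[0,0,-1],[0,0,0],12],[[0,0,-2],[0,0,0],12],[[0,0,-3],[0,0,0],12],[[0,0,-3],[0,0,0],12]]'
python3 -m handwheel '[[[0,0,-3],[0,0,0],12],[[0,0,-3],[0,0,0],12],[[0,0,-1.5],[0,0,0],12],[[0,0,-0.5],[0,0,-5.2],12],[[0,0,0],[0,0,0],12]]'
python3 -m handwheel '[[[0,0,0],[0,0,0],12]]'
python3 - <<'E'
from h import *
s=r.get_state(); print(toolmove(np.array([599,216.9,s['position'][2]])-s['position']))
E
```

```text
time: 12.35
position: [588.3, -216.5, 122.8]
eef_rot: [[-0.042, 0.999, 0.0], [0.999, 0.042, -0.0], [-0.0, 0.0, -1.0]]
contact_force: [1.3, -0.6, 0.7]
grip_width: 17.4
time: 12.6
position: [588.3, -216.5, 122.8]
eef_rot: [[-0.042, 0.999, 0.0], [0.999, 0.042, -0.0], [-0.0, 0.0, -1.0]]
contact_force: [-1.1, -0.1, 1.7]
grip_width: 17.6
time: 13.02
position: [587.9, -216.3, 219.0]
eef_rot: [[-0.042, 0.999, -0.001], [0.999, 0.042, 0.001], [0.001, -0.001, -1.0]]
contact_force: [-0.2, -0.5, -0.3]
grip_width: 17.3
time: 13.43
position: [588.8, -216.7, 300.9]
eef_rot: [[-0.136, 0.991, 0.004], [0.991, 0.136, -0.002], [-0.003, 0.004, -1.0]]
contact_force: [0.2, -0.3, -0.1]
grip_width: 17.6
time: 13.52
position: [588.2, -216.4, 298.3]
eef_rot: [[-0.131, 0.991, 0.001], [0.991, 0.131, -0.0], [-0.001, 0.001, -1.0]]
contact_force: [0.1, 0.1, -0.5]
grip_width: 17.2
[ 4.282e+01  6.730e+00 -2.000e-02]
```

```bash

python3 -m handwheel '[[[2,0.3,0],[0,0,0],12],[[3.7,0.6,0],[0,0,0],12],[[3.7,0.6,0],[0,0,0],12],[[3.7,0.6,0],[0,0,0],12],[[3.7,0.6,0],[0,0,0],12]]' >/dev/null
python3 -m handwheel '[[[3.7,0.6,0],[0,0,0],12],[[3.7,0.6,0],[0,0,0],12],[[3.7,0.6,0],[0,0,0],12],[[3.7,0.6,0],[0,0,0],12],[[3.7,0.6,0],[0,0,0],12]]' >/dev/null
python3 -m handwheel '[[[3.7,0.6,0],[0,0,0],12],[[2.5,0.4,0],[0,0,0],12],[[1.2,0.12,0],[0,0,0],12],[[0,0,0],[0,0,0],12],[[0,0,0],[0,0,0],12]]'
python3 -m handwheel '[[[0,0,0],[0,0,0],12],[[0,0,0],[0,0,0],12],[[0,0,0],[0,0,0],12]]'
python3 - <<'E'
from h import *
s=r.get_state(); print(toolmove(np.array([599,216.1,s['position'][2]])-s['position']), np.round(s['eef_rot'],4)[:,0])
snap('side','s2.png')
E
```

```text
time: 14.77
position: [599.0, 215.4, 296.9]
eef_rot: [[-0.132, 0.991, -0.001], [0.991, 0.132, -0.001], [-0.001, -0.002, -1.0]]
contact_force: [0.2, 0.1, 1.1]
grip_width: 17.4
time: 15.02
position: [599.5, 214.2, 297.8]
eef_rot: [[-0.13, 0.991, 0.0], [0.991, 0.13, -0.0], [-0.0, 0.0, -1.0]]
contact_force: [-0.1, 0.2, 0.2]
grip_width: 17.5
[ 0.19 -0.02 -0.  ] [-1.304e-01  9.915e-01 -3.000e-04]
```

```bash

python3 -m handwheel '[[[0.19,-0.02,1],[0,0,0],12],[[0,0,2.5],[0,0,0],12],[[0,0,2.5],[0,0,0],12],[[0,0,2],[0,0,0],12],[[0,0,1],[0,0,0],12]]'
python3 -m handwheel '[[[0,0,0],[0,0,0],12],[[0,0,0],[0,0,0],12],[[0,0,0.6],[0,0,0],12],[[0,0,0.6],[0,0,0],12],[[0,0,0.6],[0,0,0],12]]'
python3 -m handwheel '[[[0,0,1],[0,0,0],12],[[0,0,1],[0,0,0],12],[[0,0,1],[0,0,0],12],[[0,0,0],[0,0,0],12],[[0,0,0],[0,0,0],12]]'
```

```text
time: 15.48
position: [597.3, 217.0, 204.0]
eef_rot: [[-0.132, 0.991, -0.005], [0.991, 0.132, -0.001], [-0.001, -0.005, -1.0]]
contact_force: [0.0, 0.5, -0.2]
grip_width: 17.4
time: 15.9
position: [599.1, 217.7, 190.2]
eef_rot: [[-0.133, 0.991, 0.002], [0.991, 0.133, 0.0], [0.0, 0.002, -1.0]]
contact_force: [1.0, 0.4, 0.8]
grip_width: 17.8
time: 16.32
position: [598.3, 217.6, 158.6]
eef_rot: [[-0.133, 0.991, -0.002], [0.991, 0.133, -0.001], [-0.0, -0.002, -1.0]]
contact_force: [0.3, 0.5, -0.1]
grip_width: 17.7
```

```bash

python3 -m handwheel '[[[-0.12,0.05,1],[0,0,0],12],[[0,0,0.7],[0,0,0],12],[[0,0,0],[0,0,0],12],[[0,0,0],[0,0,0],12],[[0,0,0],[0,0,0],12]]'
python3 -m handwheel '[[[0,0,0.3],[0,0,0],12],[[0,0,0.3],[0,0,0],12],[[0,0,0.2],[0,0,0],12],[[0,0,0],[0,0,0],12],[[0,0,0],[0,0,0],12]]'
```

```text
time: 16.73
position: [599.5, 216.6, 142.8]
eef_rot: [[-0.133, 0.991, 0.0], [0.991, 0.133, -0.0], [-0.0, 0.0, -1.0]]
contact_force: [0.0, 0.1, -0.1]
grip_width: 17.2
time: 17.15
position: [599.3, 216.5, 134.5]
eef_rot: [[-0.133, 0.991, -0.0], [0.991, 0.133, -0.0], [-0.0, -0.0, -1.0]]
contact_force: [-0.2, 0.2, -1.3]
grip_width: 17.5
```

Plug about to enter. I'll lower it gently.

```bash

python3 -m handwheel '[[[0,0,0.2],[0,0,0],12],[[0,0,0.15],[0,0,0],12],[[0,0,0.1],[0,0,0],12],[[0,0,0],[0,0,0],12],[[0,0,0],[0,0,0],12]]'
python3 -m handwheel '[[[0,0,0.1],[0,0,0],12],[[0,0,0.1],[0,0,0],12],[[0,0,0],[0,0,0],12],[[0,0,0],[0,0,0],12]]'
```

```text
time: 17.57
position: [599.4, 216.6, 130.1]
eef_rot: [[-0.133, 0.991, -0.0], [0.991, 0.133, -0.0], [-0.0, -0.0, -1.0]]
contact_force: [-0.8, 0.1, 0.1]
grip_width: 17.4
time: 17.9
position: [599.4, 216.5, 128.1]
eef_rot: [[-0.133, 0.991, -0.0], [0.991, 0.133, -0.0], [-0.0, -0.0, -1.0]]
contact_force: [-0.2, 1.1, -0.5]
grip_width: 17.6
```

```bash

python3 -m handwheel '[[[0,0,0.1],[0,0,0],12],[[0,0,0.05],[0,0,0],12],[[0,0,0],[0,0,0],12],[[0,0,0],[0,0,0],12]]'
python3 -m handwheel '[[[0,0,0.05],[0,0,0],12],[[0,0,0],[0,0,0],12],[[0,0,0],[0,0,0],12]]'
```

```text
time: 18.23
position: [599.4, 216.5, 126.8]
eef_rot: [[-0.133, 0.991, 0.0], [0.991, 0.133, -0.0], [-0.0, 0.0, -1.0]]
contact_force: [-0.1, -0.5, 0.6]
grip_width: 17.5
time: 18.48
position: [599.4, 216.5, 126.8]
eef_rot: [[-0.133, 0.991, 0.0], [0.991, 0.133, -0.0], [-0.0, 0.0, -1.0]]
contact_force: [-2.1, -0.2, 5.0]
grip_width: 17.8
```

```bash

python3 -m handwheel '[[[0,0,0],[0,0,0],50],[[0,0,0],[0,0,0],50],[[0,0,0],[0,0,0],50],[[0,0,0],[0,0,0],50],[[0,0,-1],[0,0,0],50]]'
python3 -m handwheel '[[[0,0,-3],[0,0,0],50],[[0,0,-3.5],[0,0,0],50],[[0,0,-3.5],[0,0,0],50],[[0,0,-1],[0,0,0],50],[[-3.54,-0.59,0],[0,0,0],50]]' >/dev/null
python3 -m handwheel '[[[-3.54,-0.59,0],[0,0,0],50],[[-3.54,-0.59,0],[0,0,0],50],[[-3.54,-0.59,0],[0,0,0],50],[[-3.54,-0.59,0],[0,0,0],50],[[-3.54,-0.59,0],[0,0,0],50]]' >/dev/null
python3 -m handwheel '[[[-3.54,-0.59,0],[0,0,0],50],[[-3.54,-0.59,0],[0,0,0],50],[[-3.54,-0.59,0],[0,0,0],50],[[-3.54,-0.59,0],[0,0,0],50],[[-3.54,-0.59,0],[0,0,0],50]]' >/dev/null
python3 -m handwheel '[[[0,0,0],[0,0,5.2],50],[[0,0,0],[0,0,0],50],[[0,0,0],[0,0,0],50],[[0,0,0],[0,0,0],50],[[0,0,0],[0,0,0],50]]'
python3 - <<'E'
from h import *
s=r.get_state(); print(s['position'],toolmove(np.array([586.8,-177.7,123])-s['position']))
snap('top','t2.png'); im=cv2.imread('pics/t2.png')[140:265,215:435]
cv2.imwrite('pics/t2c.png',cv2.resize(im,None,fx=3.6,fy=3.6,interpolation=cv2.INTER_CUBIC))
E
```

```text
time: 18.9
position: [598.2, 216.3, 134.2]
eef_rot: [[-0.133, 0.991, -0.004], [0.991, 0.133, -0.001], [-0.0, -0.004, -1.0]]
contact_force: [-0.4, -0.6, -0.0]
grip_width: 44.4
time: 20.57
position: [586.9, -176.8, 246.4]
eef_rot: [[-0.046, 0.999, 0.0], [0.999, 0.046, 0.0], [0.0, 0.0, -1.0]]
contact_force: [0.0, -0.7, -0.2]
grip_width: 45.9
[ 586.91906557 -176.75024308  246.41475683] [-0.1  -0.02 12.34]
```

View pics/t2c.png

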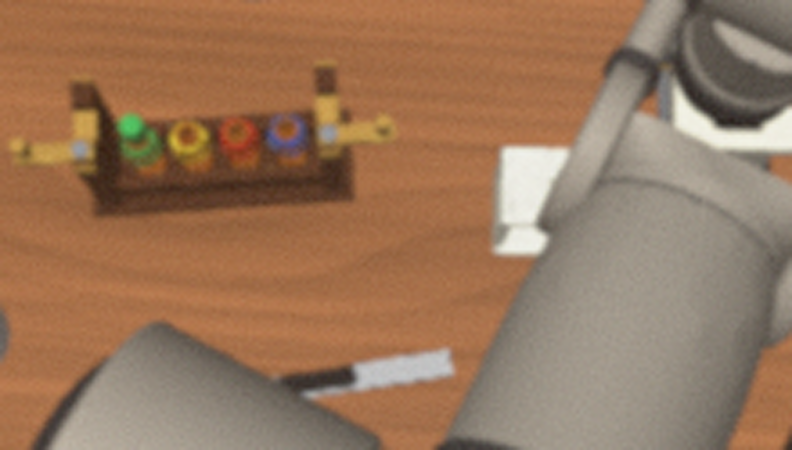

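The green cap sits in its vial at (131,127), both buttons point outwards, and the bar is in place. Blue next.

```bash

python3 -m handwheel '[[[-0.1,-0.02,1],[0,0,0],50],[[0,0,3],[0,0,0],50],[[0,0,3],[0,0,0],50],[[0,0,3],[0,0,0],50],[[0,0,1.4],[0,0,0],50]]' >/dev/null
python3 -m handwheel '[[[0,0,0.7],[0,0,0],50],[[0,0,0.2],[0,0,0],50],[[0,0,0],[0,0,0],50],[[0,0,0],[0,0,0],50],[[0,0,0],[0,0,0],50]]'
python3 -m handwheel '[[[0,0,0],[0,0,0],12],[[0,0,0],[0,0,0],12],[[0,0,0],[0,0,0],12],[[0,0,0],[0,0,0],12],[[0,0,0],[0,0,0],12]]' 15 >/dev/null
python3 -m handwheel '[[[0,0,0],[0,0,0],12],[[0,0,0],[0,0,0],12],[[0,0,0],[0,0,0],12]]'
python3 -m handwheel '[[[0,0,-0.5],[0,0,0],12],[[0,0,-1],[0,0,0],12],[[0,0,-2],[0,0,0],12],[[0,0,-3],[0,0,0],12],[[0,0,-3],[0,0,0],12]]' >/dev/null
python3 -m handwheel '[[[0,0,-3],[0,0,0],12],[[0,0,-3],[0,0,0],12],[[0,0,-1.5],[0,0,0],12],[[0,0,-0.5],[0,0,-5.2],12],[[0,0,0],[0,0,0],12]]' >/dev/null
python3 -m handwheel '[[[0,0,0],[0,0,0],12],[[0,0,0],[0,0,0],12]]'
python3 - <<'E'
from h import *
s=r.get_state(); print(s['position'],toolmove(np.array([614.4,104.5,s['position'][2]])-s['position']))
E
```

```text
time: 21.45
position: [587.4, -179.3, 124.7]
eef_rot: [[-0.043, 0.999, 0.003], [0.999, 0.043, -0.001], [-0.001, 0.002, -1.0]]
contact_force: [-0.3, 0.2, 0.3]
grip_width: 46.0
time: 22.12
position: [586.7, -179.1, 123.3]
eef_rot: [[-0.042, 0.999, 0.0], [0.999, 0.042, -0.0], [-0.0, 0.0, -1.0]]
contact_force: [-1.1, 0.4, 1.9]
grip_width: 17.3
time: 23.12
position: [586.3, -178.9, 297.6]
eef_rot: [[-0.131, 0.991, -0.001], [0.991, 0.131, 0.0], [0.001, -0.001, -1.0]]
contact_force: [-0.8, 0.2, -0.7]
grip_width: 18.0
[ 586.26247326 -178.85754658  297.60025414] [2.773e+01 6.490e+00 1.000e-02]
```

```bash

python3 -m handwheel '[[[2,0.5,0],[0,0,0],12],[[3.7,0.85,0],[0,0,0],12],[[3.7,0.85,0],[0,0,0],12],[[3.7,0.85,0],[0,0,0],12],[[3.7,0.85,0],[0,0,0],12]]' >/dev/null
python3 -m handwheel '[[[3.7,0.85,0],[0,0,0],12],[[3.7,0.85,0],[0,0,0],12],[[2.2,0.6,0],[0,0,0],12],[[1.2,0.3,0],[0,0,0],12],[[0,0,0],[0,0,0],12]]' >/dev/null
python3 -m handwheel '[[[0,0,0],[0,0,0],12],[[0,0,0],[0,0,0],12],[[0,0,0],[0,0,0],12],[[0,0,0],[0,0,0],12],[[0,0,0],[0,0,0],12]]' >/dev/null
python3 - <<'E'
from h import *
s=r.get_state(); print(s['position'],toolmove(np.array([614.5,103.3,201])-s['position']),s['eef_rot'][0])
E
```

```text
[614.46457025 101.89933577 298.30133379] [0.14 0.02 9.73] [-1.30988382e-01  9.91383899e-01  9.67293510e-05]
```

```bash

python3 -m handwheel '[[[0,0,1],[0,0,0],12],[[0,0,2.5],[0,0,0],12],[[0,0,2.5],[0,0,0],12],[[0,0,2],[0,0,0],12],[[0,0,1],[0,0,0],12]]' >/dev/null
python3 -m handwheel '[[[0,0,0],[0,0,0],12],[[0,0,0],[0,0,0],12],[[0,0,0],[0,0,0],12]]'
```

```text
time: 25.03
position: [615.2, 103.1, 209.6]
eef_rot: [[-0.133, 0.991, 0.003], [0.991, 0.133, 0.0], [-0.0, 0.003, -1.0]]
contact_force: [0.5, 0.4, 0.4]
grip_width: 17.4
```

```bash

python3 -m handwheel '[[[0,0,0.6],[0,0,0],12],[[0,0,0.6],[0,0,0],12],[[0,0,0.6],[0,0,0],12],[[0,0,1],[0,0,0],12],[[0,0,1],[0,0,0],12]]'
python3 -m handwheel '[[[0,0,1],[0,0,0],12],[[0,0,1],[0,0,0],12],[[0,0,0.7],[0,0,0],12],[[0,0,0],[0,0,0],12],[[0,0,0],[0,0,0],12]]'
python3 -m handwheel '[[[0,0,0],[0,0,0],12],[[0,0,0],[0,0,0],12]]'
```

```text
time: 25.45
position: [614.4, 103.1, 169.4]
eef_rot: [[-0.133, 0.991, 0.0], [0.991, 0.133, -0.0], [-0.0, 0.0, -1.0]]
contact_force: [0.9, 0.8, -0.6]
grip_width: 17.7
time: 25.87
position: [614.3, 103.1, 142.6]
eef_rot: [[-0.133, 0.991, -0.001], [0.991, 0.133, -0.0], [-0.0, -0.001, -1.0]]
contact_force: [0.4, -0.3, -0.5]
grip_width: 17.5
time: 26.03
position: [614.8, 103.2, 143.9]
eef_rot: [[-0.133, 0.991, 0.001], [0.991, 0.133, -0.0], [-0.0, 0.001, -1.0]]
contact_force: [0.1, -0.6, -0.2]
grip_width: 17.7
```

```bash

python3 -m handwheel '[[[0,0,0.3],[0,0,0],12],[[0,0,0.3],[0,0,0],12],[[0,0,0.3],[0,0,0],12],[[0,0,0.2],[0,0,0],12],[[0,0,0],[0,0,0],12]]'
python3 -m handwheel '[[[0,0,0.2],[0,0,0],12],[[0,0,0.1],[0,0,0],12],[[0,0,0],[0,0,0],12],[[0,0,0],[0,0,0],12]]'
python3 -m handwheel '[[[0,0,0.1],[0,0,0],12],[[0,0,0.1],[0,0,0],12],[[0,0,0],[0,0,0],12],[[0,0,0],[0,0,0],12]]'
```

```text
time: 26.45
position: [614.0, 103.1, 131.5]
eef_rot: [[-0.133, 0.991, -0.001], [0.991, 0.133, -0.0], [0.0, -0.001, -1.0]]
contact_force: [-0.2, 0.1, -1.3]
grip_width: 17.8
time: 26.78
position: [614.4, 103.2, 129.2]
eef_rot: [[-0.133, 0.991, -0.0], [0.991, 0.133, -0.0], [-0.0, -0.0, -1.0]]
contact_force: [-0.3, 0.1, -0.2]
grip_width: 17.6
time: 27.12
position: [614.5, 103.2, 127.4]
eef_rot: [[-0.133, 0.991, 0.0], [0.991, 0.133, -0.0], [-0.0, 0.0, -1.0]]
contact_force: [0.6, 0.4, 0.1]
grip_width: 17.6
```

```bash

python3 -m handwheel '[[[0,0,0.07],[0,0,0],12],[[0,0,0],[0,0,0],12],[[0,0,0],[0,0,0],12]]'
python3 -m handwheel '[[[0,0,0.05],[0,0,0],12],[[0,0,0],[0,0,0],12],[[0,0,0],[0,0,0],12]]'
```

```text
time: 27.37
position: [614.6, 103.2, 127.3]
eef_rot: [[-0.133, 0.991, 0.001], [0.991, 0.133, -0.0], [-0.0, 0.001, -1.0]]
contact_force: [-1.6, 0.1, 5.8]
grip_width: 17.6
time: 27.62
position: [614.5, 103.1, 127.3]
eef_rot: [[-0.133, 0.991, 0.001], [0.991, 0.133, -0.0], [-0.0, 0.001, -1.0]]
contact_force: [-2.7, -0.6, 8.2]
grip_width: 17.7
```

```bash

python3 -m handwheel '[[[0,0,0],[0,0,0],50],[[0,0,0],[0,0,0],50],[[0,0,0],[0,0,0],50],[[0,0,0],[0,0,0],50],[[0,0,-1],[0,0,0],50]]'
python3 -m handwheel '[[[0,0,-3],[0,0,0],50],[[0,0,-3.5],[0,0,0],50],[[0,0,-3.5],[0,0,0],50],[[0,0,-1],[0,0,0],50],[[-3.37,-0.875,0],[0,0,0],50]]' >/dev/null
python3 -m handwheel '[[[-3.37,-0.875,0],[0,0,0],50],[[-3.37,-0.875,0],[0,0,0],50],[[-3.37,-0.875,0],[0,0,0],50],[[-3.37,-0.875,0],[0,0,0],50],[[-3.37,-0.875,0],[0,0,0],50]]' >/dev/null
python3 -m handwheel '[[[-3.37,-0.875,0],[0,0,0],50],[[0,0,0],[0,0,5.2],50],[[0,0,0],[0,0,0],50],[[0,0,0],[0,0,0],50],[[0,0,0],[0,0,0],50]]'
python3 - <<'E'
from h import *
s=r.get_state(); print(s['position'],toolmove(np.array([585.3,-139.9,123])-s['position']))
E
```

```text
time: 28.03
position: [613.2, 103.1, 134.1]
eef_rot: [[-0.133, 0.991, -0.004], [0.991, 0.133, -0.0], [0.0, -0.004, -1.0]]
contact_force: [-1.0, -0.4, -0.4]
grip_width: 44.2
time: 29.28
position: [585.1, -137.9, 246.1]
eef_rot: [[-0.046, 0.999, -0.0], [0.999, 0.046, 0.0], [0.0, -0.0, -1.0]]
contact_force: [0.6, 0.5, -0.4]
grip_width: 45.7
[ 585.08515271 -137.86931325  246.11037002] [-2.100e-01  1.000e-02  1.231e+01]
```

```bash

python3 -m handwheel '[[[-0.1,0,1],[0,0,0],50],[[0,0,3],[0,0,0],50],[[0,0,3],[0,0,0],50],[[0,0,3],[0,0,0],50],[[0,0,1.4],[0,0,0],50]]' >/dev/null
python3 -m handwheel '[[[0,0,0.7],[0,0,0],50],[[0,0,0.2],[0,0,0],50],[[0,0,0],[0,0,0],50],[[0,0,0],[0,0,0],50],[[0,0,0],[0,0,0],50]]'
python3 -m handwheel '[[[0,0,0],[0,0,0],12],[[0,0,0],[0,0,0],12],[[0,0,0],[0,0,0],12],[[0,0,0],[0,0,0],12],[[0,0,0],[0,0,0],12]]' 15 >/dev/null
python3 -m handwheel '[[[0,0,0],[0,0,0],12],[[0,0,0],[0,0,0],12],[[0,0,0],[0,0,0],12]]'
python3 -m handwheel '[[[0,0,-0.5],[0,0,0],12],[[0,0,-1],[0,0,0],12],[[0,0,-2],[0,0,0],12],[[0,0,-3],[0,0,0],12],[[0,0,-3],[0,0,0],12]]' >/dev/null
python3 -m handwheel '[[[0,0,-3],[0,0,0],12],[[0,0,-3],[0,0,0],12],[[0,0,-1.5],[0,0,0],12],[[0,0,-0.5],[0,0,-5.2],12],[[0,0,0],[0,0,0],12]]' >/dev/null
python3 -m handwheel '[[[0,0,0],[0,0,0],12],[[0,0,0],[0,0,0],12]]'
python3 - <<'E'
from h import *
s=r.get_state(); print(s['position'],toolmove(np.array([604.2,180,s['position'][2]])-s['position']))
E
```

```text
time: 30.12
position: [585.8, -139.9, 124.4]
eef_rot: [[-0.043, 0.999, 0.003], [0.999, 0.043, -0.001], [-0.001, 0.002, -1.0]]
contact_force: [-0.4, -0.5, -0.6]
grip_width: 46.3
time: 30.78
position: [585.1, -139.9, 123.2]
eef_rot: [[-0.042, 0.999, 0.0], [0.999, 0.042, -0.0], [-0.0, 0.0, -1.0]]
contact_force: [-0.5, -0.6, 1.6]
grip_width: 17.3
time: 31.78
position: [584.7, -139.6, 297.4]
eef_rot: [[-0.131, 0.991, -0.001], [0.991, 0.131, 0.0], [0.001, -0.001, -1.0]]
contact_force: [-0.2, 0.6, -0.9]
grip_width: 17.5
[ 584.66229476 -139.64935802  297.3910236 ] [3.144e+01 6.110e+00 1.000e-02]
```

```bash

python3 -m handwheel '[[[2,0.4,0],[0,0,0],12],[[3.7,0.72,0],[0,0,0],12],[[3.7,0.72,0],[0,0,0],12],[[3.7,0.72,0],[0,0,0],12],[[3.7,0.72,0],[0,0,0],12]]' >/dev/null
python3 -m handwheel '[[[3.7,0.72,0],[0,0,0],12],[[3.7,0.72,0],[0,0,0],12],[[3.7,0.72,0],[0,0,0],12],[[2.3,0.45,0],[0,0,0],12],[[1.24,0.22,0],[0,0,0],12]]' >/dev/null
python3 -m handwheel '[[[0,0,0],[0,0,0],12],[[0,0,0],[0,0,0],12],[[0,0,0],[0,0,0],12],[[0,0,0],[0,0,0],12],[[0,0,0],[0,0,0],12]]'
python3 -m handwheel '[[[0,0,1],[0,0,0],12],[[0,0,2.5],[0,0,0],12],[[0,0,2.5],[0,0,0],12],[[0,0,2],[0,0,0],12],[[0,0,1],[0,0,0],12]]' >/dev/null
python3 -m handwheel '[[[0,0,0],[0,0,0],12],[[0,0,0],[0,0,0],12],[[0,0,0],[0,0,0],12]]'
```

```text
time: 33.03
position: [604.1, 178.3, 298.1]
eef_rot: [[-0.131, 0.991, 0.0], [0.991, 0.131, -0.0], [-0.0, 0.0, -1.0]]
contact_force: [1.0, 0.1, -0.5]
grip_width: 17.2
time: 33.7
position: [604.6, 179.9, 209.4]
eef_rot: [[-0.132, 0.991, 0.002], [0.991, 0.132, 0.0], [0.0, 0.002, -1.0]]
contact_force: [0.8, 0.4, 0.3]
grip_width: 17.6
```

```bash

python3 -m handwheel '[[[0,0,0.6],[0,0,0],12],[[0,0,0.6],[0,0,0],12],[[0,0,0.6],[0,0,0],12],[[0,0,1],[0,0,0],12],[[0,0,1],[0,0,0],12]]'
python3 -m handwheel '[[[0,0,1],[0,0,0],12],[[0,0,1],[0,0,0],12],[[0,0,0.7],[0,0,0],12],[[0,0,0],[0,0,0],12],[[0,0,0],[0,0,0],12]]'
python3 -m handwheel '[[[0,0,0],[0,0,0],12],[[0,0,0],[0,0,0],12]]'
python3 -m handwheel '[[[0,0,0.3],[0,0,0],12],[[0,0,0.3],[0,0,0],12],[[0,0,0.3],[0,0,0],12],[[0,0,0.2],[0,0,0],12],[[0,0,0],[0,0,0],12]]'
```

```text
time: 34.12
position: [603.8, 180.0, 169.1]
eef_rot: [[-0.133, 0.991, 0.0], [0.991, 0.133, -0.0], [-0.0, 0.0, -1.0]]
contact_force: [0.2, 0.2, -0.3]
grip_width: 17.7
time: 34.53
position: [603.7, 179.9, 142.4]
eef_rot: [[-0.133, 0.991, -0.001], [0.991, 0.133, -0.0], [-0.0, -0.001, -1.0]]
contact_force: [0.2, 0.6, -0.6]
grip_width: 17.7
time: 34.7
position: [604.3, 180.0, 143.7]
eef_rot: [[-0.133, 0.991, 0.001], [0.991, 0.133, 0.0], [-0.0, 0.001, -1.0]]
contact_force: [0.3, 0.7, -0.8]
grip_width: 17.1
time: 35.12
position: [603.5, 179.9, 131.2]
eef_rot: [[-0.133, 0.991, -0.001], [0.991, 0.133, -0.0], [-0.0, -0.001, -1.0]]
contact_force: [-0.1, -0.7, -0.4]
grip_width: 17.3
```

```bash

python3 -m handwheel '[[[0,0,0.2],[0,0,0],12],[[0,0,0.1],[0,0,0],12],[[0,0,0],[0,0,0],12],[[0,0,0],[0,0,0],12]]'
python3 -m handwheel '[[[0,0,0.1],[0,0,0],12],[[0,0,0.1],[0,0,0],12],[[0,0,0],[0,0,0],12],[[0,0,0],[0,0,0],12]]'
python3 -m handwheel '[[[0,0,0.05],[0,0,0],12],[[0,0,0],[0,0,0],12],[[0,0,0],[0,0,0],12]]'
```

```text
time: 35.45
position: [603.9, 179.9, 128.9]
eef_rot: [[-0.133, 0.991, -0.0], [0.991, 0.133, -0.0], [-0.0, -0.0, -1.0]]
contact_force: [-0.2, -0.0, -0.3]
grip_width: 17.5
time: 35.78
position: [604.0, 179.9, 127.1]
eef_rot: [[-0.133, 0.991, 0.0], [0.991, 0.133, -0.0], [-0.0, 0.0, -1.0]]
contact_force: [0.0, 0.1, 0.8]
grip_width: 17.8
time: 36.03
position: [604.0, 180.0, 127.1]
eef_rot: [[-0.133, 0.991, 0.001], [0.991, 0.133, -0.0], [-0.0, 0.001, -1.0]]
contact_force: [-1.7, -0.6, 6.0]
grip_width: 17.5
```

```bash

python3 -m handwheel '[[[0,0,0],[0,0,0],50],[[0,0,0],[0,0,0],50],[[0,0,0],[0,0,0],50],[[0,0,0],[0,0,0],50],[[0,0,-1],[0,0,0],50]]'
python3 -m handwheel '[[[0,0,-3],[0,0,0],50],[[0,0,-3.5],[0,0,0],50],[[0,0,-3.5],[0,0,0],50],[[0,0,-1.5],[0,0,0],50],[[-1.95,-3.02,0],[0,0,0],50]]' >/dev/null
python3 -m handwheel '[[[-1.95,-3.02,0],[0,0,0],50],[[-1.95,-3.02,0],[0,0,0],50],[[-1.95,-3.02,0],[0,0,0],50],[[-1.95,-3.02,0],[0,0,0],50],[[-1.95,-3.02,0],[0,0,-4],50]]' >/dev/null
python3 -m handwheel '[[[0,0,0],[0,0,0],50],[[0,0,0],[0,0,0],50],[[0,0,0],[0,0,0],50],[[0,0,0],[0,0,0],50],[[0,0,0],[0,0,0],50]]'
python3 - <<'E'
from h import *
snap('wrist','w5.png'); s=r.get_state(); print(s['position'],s['eef_rot'][0])
E
```

```text
time: 36.45
position: [602.7, 179.7, 134.5]
eef_rot: [[-0.133, 0.991, -0.004], [0.991, 0.133, -0.001], [-0.0, -0.004, -1.0]]
contact_force: [-0.4, -0.5, -0.1]
grip_width: 44.4
time: 37.7
position: [440.5, 40.5, 251.5]
eef_rot: [[-0.202, 0.979, 0.0], [0.979, 0.202, 0.0], [-0.0, 0.0, -1.0]]
contact_force: [-0.1, -0.3, 1.1]
grip_width: 45.9
[440.40999056  40.43039409 251.38924495] [-2.02412980e-01  9.79300250e-01 -7.91319416e-05]
```

View pics/w5.png

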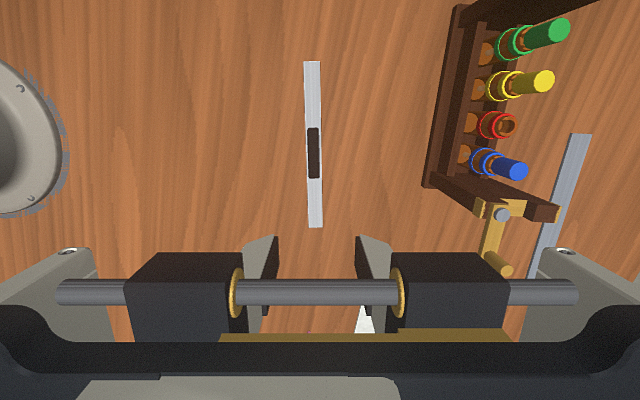

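All three rods are home in their own vials. The bar is fully visible from (312,61) to (315,227), with the handle spanning about (313,128)–(313,178).

```bash
python3 - <<'E'
from h import *
f='w5.png'; img=np.load('pics/'+f+'.npz')['img']; hsv=cv2.cvtColor(img,cv2.COLOR_RGB2HSV)
box=np.zeros(img.shape[:2],np.uint8); box[50:235,295:332]=1
def ana(m,z):
    n,l,st,c=cv2.connectedComponentsWithStats(m*box); i=1+np.argmax(st[1:,4]); ys,xs=np.where(l==i)
    P=np.array([px2w(f,a,b,z)[:2] for a,b in zip(xs,ys)],np.float32)
    rc=cv2.minAreaRect(P); pc=np.linalg.svd(P-P.mean(0),full_matrices=False)[2][0]
    print(st[i],rc,'mean',P.mean(0).round(1),'psi',np.arctan2(-pc[0]*np.sign(pc[1]),abs(pc[1])).round(3))
bar=((hsv[:,:,1]<60)&(hsv[:,:,2]>110)).astype(np.uint8)
k=((hsv[:,:,2]<70)).astype(np.uint8)
ana(cv2.morphologyEx(bar|k,cv2.MORPH_CLOSE,np.ones((5,5),np.uint8)),10.); ana(k,34.)
print([px2w(f,a,b,10).round(1)[:2].tolist() for a,b in((312.5,61),(315.5,227))])
E
```

```text
[ 303   61   20  167 2616] ((431.8572692871094, 67.78138732910156), (19.929004669189453, 210.93968200683594), 12.868864059448242) mean [429.8  76.6] psi 0.225
[307 128  12  50 469] ((431.3600769042969, 68.71879577636719), (12.682802200317383, 59.04887008666992), 12.876218795776367) mean [431.4  68.7] psi 0.231
[[410.0, 170.7], [455.9, -34.8]]
```

```bash
python3 - <<'E'
from h import *
s=r.get_state(); print(toolmove(np.array([431.6,68.2,40])-s['position']))
E
python3 -m handwheel '[[[0,0,0],[0,0,-1.2],50]]'
python3 -m handwheel '[[[0,0,0],[0,0,0],50],[[0,0,0],[0,0,0],50]]'
python3 - <<'E'
from h import *
s=r.get_state(); print(toolmove(np.array([431.6,68.2,40])-s['position']))
E
```

```text
[ 2.9  -0.3  21.14]
time: 37.83
position: [440.2, 40.4, 251.3]
eef_rot: [[-0.223, 0.975, -0.0], [0.975, 0.223, -0.0], [0.0, -0.0, -1.0]]
contact_force: [0.4, -0.1, 1.1]
grip_width: 45.9
time: 38.0
position: [439.9, 40.1, 251.3]
eef_rot: [[-0.223, 0.975, -0.0], [0.975, 0.223, -0.0], [0.0, -0.0, -1.0]]
contact_force: [-0.1, -1.0, -0.2]
grip_width: 45.8
[ 2.92 -0.18 21.13]
```

```bash

python3 -m handwheel '[[[2.92,-0.18,0],[0,0,0],50],[[0,0,3],[0,0,0],50],[[0,0,3.5],[0,0,0],50],[[0,0,3.5],[0,0,0],50],[[0,0,3.5],[0,0,0],50]]' >/dev/null
python3 -m handwheel '[[[0,0,3],[0,0,0],50],[[0,0,1.5],[0,0,0],50],[[0,0,1],[0,0,0],50],[[0,0,0],[0,0,0],50],[[0,0,0],[0,0,0],50]]'
python3 -m handwheel '[[[0,0,0],[0,0,0],50],[[0,0,0],[0,0,0],50]]'
python3 - <<'E'
from h import *
s=r.get_state(); print(toolmove(np.array([431.6,68.2,40])-s['position']))
E
```

```text
time: 38.83
position: [431.5, 68.0, 61.3]
eef_rot: [[-0.222, 0.975, -0.001], [0.975, 0.222, -0.0], [0.0, -0.001, -1.0]]
contact_force: [-0.5, -1.2, 0.4]
grip_width: 45.9
time: 39.0
position: [432.3, 68.0, 62.4]
eef_rot: [[-0.222, 0.975, 0.002], [0.975, 0.222, -0.0], [-0.001, 0.002, -1.0]]
contact_force: [0.5, -0.5, -0.6]
grip_width: 45.9
[ 0.04 -0.07  2.24]
```

```bash

python3 -m handwheel '[[[0,0,0.8],[0,0,0],50],[[0,0,0.7],[0,0,0],50],[[0,0,0.5],[0,0,0],50],[[0,0,0.2],[0,0,0],50],[[0,0,0],[0,0,0],50]]'
python3 -m handwheel '[[[0,0,0],[0,0,0],10],[[0,0,0],[0,0,0],10],[[0,0,0],[0,0,0],10],[[0,0,0],[0,0,0],10],[[0,0,0],[0,0,0],10]]' 35 
python3 -m handwheel '[[[0,0,0],[0,0,0],10],[[0,0,0],[0,0,0],10],[[0,0,0],[0,0,0],10],[[0,0,0],[0,0,0],10],[[0,0,0],[0,0,0],10]]'
```

```text
time: 39.42
position: [431.1, 68.0, 38.8]
eef_rot: [[-0.222, 0.975, -0.002], [0.975, 0.222, -0.0], [0.0, -0.001, -1.0]]
contact_force: [0.2, -0.3, 0.7]
grip_width: 46.0
time: 39.83
position: [431.7, 68.0, 39.6]
eef_rot: [[-0.222, 0.975, 0.0], [0.975, 0.222, -0.0], [-0.0, 0.0, -1.0]]
contact_force: [0.4, 0.9, 1.0]
grip_width: 17.3
time: 40.25
position: [431.6, 68.0, 39.6]
eef_rot: [[-0.222, 0.975, 0.0], [0.975, 0.222, -0.0], [-0.0, 0.0, -1.0]]
contact_force: [-1.1, -0.1, 3.9]
grip_width: 14.1
```

```bash

python3 -m handwheel '[[[0,0,-0.5],[0,0,0],10],[[0,0,-1.5],[0,0,0],10],[[0,0,-3],[0,0,0],10],[[0,0,-3],[0,0,0],10],[[0,0,-3],[0,0,0],10]]'
python3 -m handwheel '[[[0,0,-3],[0,0,0],10],[[0,0,-3],[0,0,0],10],[[0,0,-2],[0,0,0],10],[[0,0,-1],[0,0,0],10],[[0,0,0],[0,0,0],10]]'
python3 -m handwheel '[[[0.5,1.8,0],[0,0,0],10],[[0.8,3,0],[0,0,0],10],[[0.8,3,0],[0,0,0],10],[[0.8,3,0],[0,0,0],10],[[0.8,3,0],[0,0,0],10]]' >/dev/null
python3 -m handwheel '[[[0.8,3,0],[0,0,0],10],[[0.5,1.8,0],[0,0,0],10],[[0.2,0.5,0],[0,0,0],10],[[0,0,0],[0,0,2.5],10],[[0,0,0],[0,0,2.5],10]]' >/dev/null
python3 -m handwheel '[[[0,0,0],[0,0,0],10],[[0,0,0],[0,0,0],10],[[0,0,0],[0,0,0],10],[[0,0,0],[0,0,0],10],[[0,0,0],[0,0,0],10]]'
python3 - <<'E'
from h import *
s=r.get_state(); print(toolmove(np.array([606.7,161.,200])-s['position'])); snap('wrist','w6.png')
im=cv2.imread('pics/w6.png')[0:300,200:440]
cv2.imwrite('pics/w6c.png',cv2.resize(im,None,fx=2,fy=2,interpolation=cv2.INTER_CUBIC))
E
```

```text
time: 40.67
position: [431.0, 68.0, 150.7]
eef_rot: [[-0.222, 0.975, -0.001], [0.975, 0.222, -0.0], [0.0, -0.001, -1.0]]
contact_force: [0.6, -0.4, -1.8]
grip_width: 14.0
time: 41.08
position: [432.5, 68.0, 242.0]
eef_rot: [[-0.222, 0.975, 0.005], [0.975, 0.222, -0.0], [-0.001, 0.005, -1.0]]
contact_force: [-0.2, -0.6, -1.5]
grip_width: 13.7
time: 42.33
position: [606.1, 161.0, 239.6]
eef_rot: [[-0.137, 0.991, 0.0], [0.991, 0.137, -0.0], [-0.0, 0.0, -1.0]]
contact_force: [-0.8, -0.7, -1.4]
grip_width: 13.7
[-0.01  0.06  3.96]
```

View pics/w6c.png

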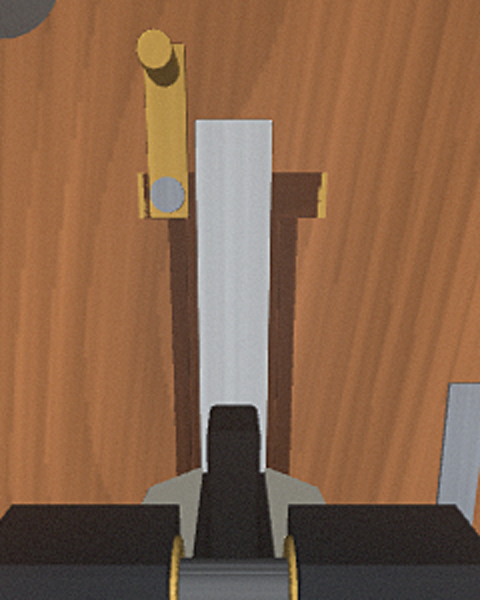

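```bash
python3 - <<'E'
from h import *
f='w6.png'; g=lambda a,b,z:px2w(f,200+a/2,b/2,z)[:2]
s=r.get_state(); o=np.array([606.7,161.0]);psi=.1355;x=np.array([np.cos(psi),np.sin(psi)]);u=np.array([-x[1],x[0]])
sh=lambda p:np.array([(p-o)@x,(p-o)@u]).round(1)
z=210
print('barend',sh((g(196,120,z)+g(272,120,z))/2),'width',np.linalg.norm(g(196,120,z)-g(272,120,z)))
print('bar mid lower',sh((g(203,400,z)+g(269,400,z))/2))
print('cheek',sh(g(139,195,143)),sh(g(326,195,143)),'y',sh(g(300,172,143)),sh(g(300,217,143)))
print('tcp',sh(s['position'][:2]),'pivot',sh(g(168,195,151)))
E
```

```text
barend [  0.3 105.4] width 19.29624825863792
bar mid lower [ 1.1 30.7]
cheek [-34.8  89.3] [34.8 89.4] y [24.8 97.3] [25.4 81.5]
tcp [-0.6  0.1] pivot [-23.2  89.1]
```

Cheek and bar agree to about 1 mm, so I'll lower the bar.

```bash

python3 -m handwheel '[[[0,0.05,0.5],[0,0,0],10],[[0,0,1],[0,0,0],10],[[0,0,1.5],[0,0,0],10],[[0,0,1],[0,0,0],10],[[0,0,0.7],[0,0,0],10]]'
python3 -m handwheel '[[[0,0,0],[0,0,0],10],[[0,0,0],[0,0,0],10],[[0,0,0],[0,0,0],10]]'
python3 -m handwheel '[[[0,0,0.4],[0,0,0],10],[[0,0,0.4],[0,0,0],10],[[0,0,0.4],[0,0,0],10],[[0,0,0.3],[0,0,0],10],[[0,0,0],[0,0,0],10]]'
python3 -m handwheel '[[[0,0,0],[0,0,0],10],[[0,0,0],[0,0,0],10]]'
```

```text
time: 42.8
position: [605.9, 161.1, 190.2]
eef_rot: [[-0.136, 0.991, -0.003], [0.991, 0.136, -0.001], [-0.0, -0.003, -1.0]]
contact_force: [-0.1, 0.3, -1.1]
grip_width: 13.7
time: 43.05
position: [607.1, 161.2, 193.0]
eef_rot: [[-0.136, 0.991, 0.001], [0.991, 0.136, 0.0], [-0.0, 0.001, -1.0]]
contact_force: [-0.2, 0.1, -1.2]
grip_width: 13.7
time: 43.47
position: [606.3, 161.1, 176.5]
eef_rot: [[-0.136, 0.991, -0.002], [0.991, 0.136, -0.0], [-0.0, -0.002, -1.0]]
contact_force: [-1.3, 0.6, -1.7]
grip_width: 13.5
time: 43.63
position: [606.8, 161.2, 177.6]
eef_rot: [[-0.136, 0.991, 0.0], [0.991, 0.136, -0.0], [-0.0, 0.0, -1.0]]
contact_force: [-0.8, 0.1, -1.8]
grip_width: 14.0
```

```bash

python3 -m handwheel '[[[0,0,0.3],[0,0,0],10],[[0,0,0.2],[0,0,0],10],[[0,0,0.1],[0,0,0],10],[[0,0,0],[0,0,0],10],[[0,0,0],[0,0,0],10]]'
python3 -m handwheel '[[[0,0,0.1],[0,0,0],10],[[0,0,0.1],[0,0,0],10],[[0,0,0],[0,0,0],10],[[0,0,0],[0,0,0],10]]'
python3 -m handwheel '[[[0,0,0.06],[0,0,0],10],[[0,0,0],[0,0,0],10],[[0,0,0],[0,0,0],10]]'
```

```text
time: 44.05
position: [606.7, 161.2, 171.4]
eef_rot: [[-0.136, 0.991, -0.0], [0.991, 0.136, -0.0], [-0.0, -0.0, -1.0]]
contact_force: [-0.1, -0.0, -1.8]
grip_width: 13.7
time: 44.38
position: [606.8, 161.2, 169.6]
eef_rot: [[-0.136, 0.991, 0.0], [0.991, 0.136, -0.0], [-0.0, 0.0, -1.0]]
contact_force: [0.1, 0.5, -0.1]
grip_width: 13.5
time: 44.63
position: [606.8, 161.2, 169.6]
eef_rot: [[-0.136, 0.991, 0.001], [0.991, 0.136, -0.0], [-0.0, 0.001, -1.0]]
contact_force: [-2.3, 0.1, 5.8]
grip_width: 13.8
```

```bash

python3 -m handwheel '[[[0,0,0],[0,0,0],60],[[0,0,0],[0,0,0],60],[[0,0,0],[0,0,0],60],[[0,0,0],[0,0,0],60],[[0,0,-1],[0,0,0],60]]'
python3 -m handwheel '[[[0,0,-3],[0,0,0],60],[[0,0,-2.5],[0,0,0],60],[[0,0,-1],[0,0,0],60],[[-3.27,-0.61,0],[0,0,0],60],[[-3.27,-0.61,0],[0,0,0],60]]' >/dev/null
python3 -m handwheel '[[[-3.27,-0.61,0],[0,0,0],60],[[-3.27,-0.61,0],[0,0,0],60],[[0,0,0],[0,0,0],60],[[0,0,0],[0,0,0],60],[[0,0,0],[0,0,0],60]]'
python3 - <<'E'
from h import *
s=r.get_state(); print(toolmove(np.array([600.3,28.3,181])-s['position'])); snap('wrist','w7.png')
E
```

```text
time: 45.05
position: [605.7, 161.0, 176.9]
eef_rot: [[-0.136, 0.991, -0.004], [0.991, 0.136, -0.001], [-0.0, -0.004, -1.0]]
contact_force: [-0.8, -0.5, -0.9]
grip_width: 42.3
time: 45.88
position: [600.3, 28.5, 243.9]
eef_rot: [[-0.136, 0.991, -0.0], [0.991, 0.136, 0.0], [0.0, -0.0, -1.0]]
contact_force: [-0.8, -0.1, -0.4]
grip_width: 55.0
[-0.02 -0.01  6.29]
```

View pics/w7.png

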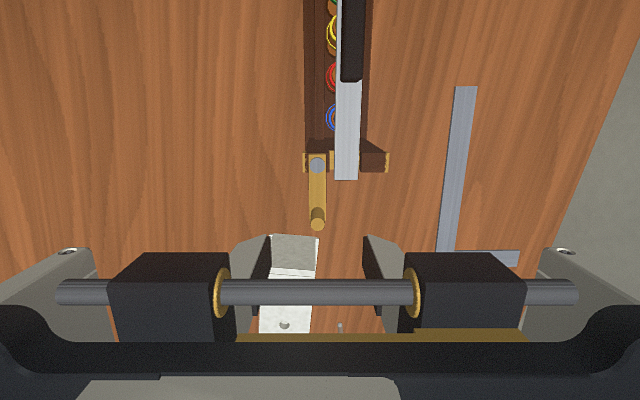

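The bar sits centred in the right notch at (346,160), and the right peg is at (317,223).

```bash
python3 - <<'E'
from h import *
print(px2w('w7.png',317.5,224,177).round(1)); 
import numpy as np
for t in np.linspace(1.58,0,9): print(round(t,2),(4*np.array([-np.sin(t),np.cos(t)])).round(2))
E
python3 -m handwheel '[[[0,0,2],[0,0,0],60],[[0,0,2],[0,0,0],60],[[0,0,1.5],[0,0,0],60],[[0,0,0.7],[0,0,0],60],[[0,0,0],[0,0,0],60]]'
python3 -m handwheel '[[[0,0,0],[0,0,0],8],[[0,0,0],[0,0,0],8],[[0,0,0],[0,0,0],8],[[0,0,0],[0,0,0],8],[[0,0,0],[0,0,0],8]]' 8 >/dev/null
python3 -m handwheel '[[[0,0,0],[0,0,0],8],[[0,0,0],[0,0,0],8],[[0,0,0],[0,0,0],8],[[0,0,0],[0,0,0],8]]' 8
```

```text
[602.   28.8 177. ]
1.58 [-4.   -0.04]
1.38 [-3.93  0.75]
1.18 [-3.71  1.51]
0.99 [-3.34  2.2 ]
0.79 [-2.84  2.82]
0.59 [-2.23  3.32]
0.4 [-1.54  3.69]
0.2 [-0.78  3.92]
0.0 [-0.  4.]
time: 46.35
position: [599.5, 29.6, 180.1]
eef_rot: [[-0.138, 0.99, -0.004], [0.99, 0.138, 0.0], [0.001, -0.003, -1.0]]
contact_force: [-0.3, -0.1, 0.2]
grip_width: 54.5
time: 47.1
position: [600.5, 28.2, 182.1]
eef_rot: [[-0.136, 0.991, 0.0], [0.991, 0.136, -0.0], [-0.0, 0.0, -1.0]]
contact_force: [0.5, -0.1, 1.4]
grip_width: 10.7
```

```bash

python3 -m handwheel '[[[0.07,0.79,0],[0,0,0],8],[[0.22,0.76,0],[0,0,0],8],[[0.37,0.69,0],[0,0,0],8],[[0.5,0.62,0],[0,0,0],8],[[0.61,0.5,0],[0,0,0],8]]'
python3 -m handwheel '[[[0.69,0.37,0],[0,0,0],8],[[0.76,0.23,0],[0,0,0],8],[[0.78,0.08,0],[0,0,0],8],[[0.1,0,0],[0,0,0],8],[[0,0,0],[0,0,0],8]]'
python3 -m handwheel '[[[0,0,0],[0,0,0],8],[[0,0,0],[0,0,0],8]]'
python3 - <<'E'
from h import *
s=r.get_state();o=np.array([606.7,161.0]);psi=.1355;x=np.array([np.cos(psi),np.sin(psi)]);u=np.array([-x[1],x[0]])
d=s['position'][:2]-(o-90*u-23*x); print(d@x,d@u,'theta',np.arctan2(-d@u,d@x))
E
```

```text
time: 47.52
position: [632.1, 50.8, 181.9]
eef_rot: [[-0.136, 0.991, 0.0], [0.991, 0.136, -0.0], [-0.0, 0.0, -1.0]]
contact_force: [-2.0, -2.3, 3.3]
grip_width: 10.5
time: 47.93
position: [634.8, 74.7, 181.7]
eef_rot: [[-0.137, 0.991, 0.0], [0.991, 0.137, -0.001], [-0.001, -0.0, -1.0]]
contact_force: [-0.6, -4.7, 1.0]
grip_width: 10.8
time: 48.1
position: [634.8, 74.6, 181.7]
eef_rot: [[-0.136, 0.991, -0.0], [0.991, 0.136, -0.0], [-0.0, -0.0, -1.0]]
contact_force: [-1.5, -3.6, 0.8]
grip_width: 10.8
39.12721257467873 0.6379299268900089 theta -0.016302551830885303
```

```bash

python3 -m handwheel '[[[0,0,0],[0,0,0],60],[[0,0,0],[0,0,0],60],[[0,0,0],[0,0,0],60],[[0,0,0],[0,0,0],60],[[0,0,-3.2],[0,0,0],60]]' >/dev/null
python3 -m handwheel '[[[0,0,-3],[0,0,0],60],[[3.66,-0.67,0],[0,0,0],60],[[3.66,-0.67,0],[0,0,0],60],[[3.66,-0.67,0],[0,0,0],60],[[3.66,-0.67,0],[0,0,0],60]]' >/dev/null
python3 -m handwheel '[[[3.66,-0.67,0],[0,0,0],60],[[3.66,-0.67,0],[0,0,0],60],[[0,0,0],[0,0,0],60],[[0,0,0],[0,0,0],60],[[0,0,0],[0,0,0],60]]'
python3 - <<'E'
from h import *
s=r.get_state(); print(toolmove(np.array([565.2,286.6,181.5])-s['position'])); print('peg w6',px2w('w6.png',200+154/2,48/2,177).round(1))
E
```

```text
time: 49.35
position: [565.1, 286.4, 243.8]
eef_rot: [[-0.137, 0.991, 0.0], [0.991, 0.137, -0.0], [-0.0, 0.0, -1.0]]
contact_force: [-0.3, 0.9, -0.4]
grip_width: 55.2
[0.02 0.01 6.23]
peg w6 [566.2 286.  177. ]
```

Left deltas mirror the right ones: tool x changes sign.

```bash

python3 -m handwheel '[[[0,0,2],[0,0,0],60],[[0,0,2],[0,0,0],60],[[0,0,1.5],[0,0,0],60],[[0,0,0.7],[0,0,0],60],[[0,0,0],[0,0,0],60]]' >/dev/null
python3 -m handwheel '[[[0,0,0],[0,0,0],8],[[0,0,0],[0,0,0],8],[[0,0,0],[0,0,0],8],[[0,0,0],[0,0,0],8],[[0,0,0],[0,0,0],8]]' 8 >/dev/null
python3 -m handwheel '[[[0,0,0],[0,0,0],8],[[0,0,0],[0,0,0],8],[[0,0,0],[0,0,0],8],[[0,0,0],[0,0,0],8]]' 8
python3 -m handwheel '[[[-0.07,0.79,0],[0,0,0],8],[[-0.22,0.76,0],[0,0,0],8],[[-0.37,0.69,0],[0,0,0],8],[[-0.5,0.62,0],[0,0,0],8],[[-0.61,0.5,0],[0,0,0],8]]'
python3 -m handwheel '[[[-0.69,0.37,0],[0,0,0],8],[[-0.76,0.23,0],[0,0,0],8],[[-0.78,0.08,0],[0,0,0],8],[[-0.15,0,0],[0,0,0],8],[[0,0,0],[0,0,0],8]]'
python3 -m handwheel '[[[0,0,0],[0,0,0],8],[[0,0,0],[0,0,0],8]]'
python3 - <<'E'
from h import *
s=r.get_state();o=np.array([606.7,161.0]);psi=.1355;x=np.array([np.cos(psi),np.sin(psi)]);u=np.array([-x[1],x[0]])
d=s['position'][:2]-(o+90*u-23*x); print(d@x,d@u,'theta',np.arctan2(d@u,d@x))
E
```

```text
time: 50.52
position: [565.1, 286.6, 182.0]
eef_rot: [[-0.136, 0.991, 0.0], [0.991, 0.136, 0.0], [-0.0, 0.0, -1.0]]
contact_force: [0.2, -0.2, 1.6]
grip_width: 10.3
time: 50.93
position: [601.7, 273.3, 181.7]
eef_rot: [[-0.136, 0.991, -0.0], [0.991, 0.136, 0.0], [0.0, -0.0, -1.0]]
contact_force: [-2.8, 2.4, 1.9]
grip_width: 10.2
time: 51.35
position: [610.3, 251.2, 181.5]
eef_rot: [[-0.136, 0.991, -0.001], [0.991, 0.136, 0.002], [0.003, -0.001, -1.0]]
contact_force: [-3.4, 5.8, -0.5]
grip_width: 10.3
time: 51.52
position: [610.4, 251.2, 181.5]
eef_rot: [[-0.136, 0.991, -0.001], [0.991, 0.136, 0.002], [0.002, -0.001, -1.0]]
contact_force: [-3.3, 5.6, -1.2]
grip_width: 10.6
38.81860705263872 -1.0780557126101042 theta -0.02776448635815504
```

```bash

python3 -m handwheel '[[[0,0,0],[0,0,0],60],[[0,0,0],[0,0,0],60],[[0,0,0],[0,0,0],60],[[0,0,0],[0,0,0],60],[[0,0,-3.2],[0,0,0],60]]' >/dev/null
python3 -m handwheel '[[[0,0,-3.5],[0,0,0],60],[[0,0,-3.5],[0,0,0],60],[[-3.6,0,0],[0,0,0],60],[[-3.6,0,0],[0,0,0],60],[[-3.6,0,0],[0,0,0],60]]' >/dev/null
python3 -m handwheel '[[[-3.6,0,0],[0,0,0],60],[[-3.6,0,0],[0,0,0],60],[[0,0,0],[0,0,0],60],[[0,0,0],[0,0,0],60],[[0,0,0],[0,0,0],60]]'
python3 - <<'E'
from h import *
snap('wrist','w8.png')
E
python3 -m handwheel '[[[-3.7,0,0],[0,0,0],60],[[-3.7,0,0],[0,0,0],60],[[-3.7,0,0],[0,0,0],60],[[-3.7,0,0],[0,0,0],60],[[-3.7,0,0],[0,0,0],60]]' >/dev/null
python3 -m handwheel '[[[-3.7,0,0],[0,0,0],60],[[-3.7,0,0],[0,0,0],60],[[0,0,0],[0,0,0],60],[[0,0,0],[0,0,0],60],[[0,0,0],[0,0,0],60]]'
python3 - <<'E'
from h import *
snap('top','t3.png');snap('side','s3.png')
a=cv2.resize(cv2.imread('pics/w8.png')[0:290,220:460],None,fx=2,fy=2,interpolation=cv2.INTER_CUBIC)
b=cv2.resize(cv2.imread('pics/t3.png')[150:230,205:325],(320,213),interpolation=cv2.INTER_CUBIC)
c=cv2.resize(cv2.imread('pics/s3.png')[130:240,280:390],(320,320),interpolation=cv2.INTER_CUBIC)
cv2.imwrite('pics/f.png',np.hstack([a[:533],np.vstack([b,c])]))
E
```

```text
time: 52.77
position: [635.3, 72.5, 283.9]
eef_rot: [[-0.136, 0.991, 0.0], [0.991, 0.136, 0.0], [0.0, 0.0, -1.0]]
contact_force: [-0.1, -0.0, -0.1]
grip_width: 55.1
time: 53.65
position: [670.9, -182.4, 283.7]
eef_rot: [[-0.138, 0.99, -0.0], [0.99, 0.138, 0.001], [0.001, -0.0, -1.0]]
contact_force: [-0.1, 0.3, -0.5]
grip_width: 55.2
```

View pics/f.png

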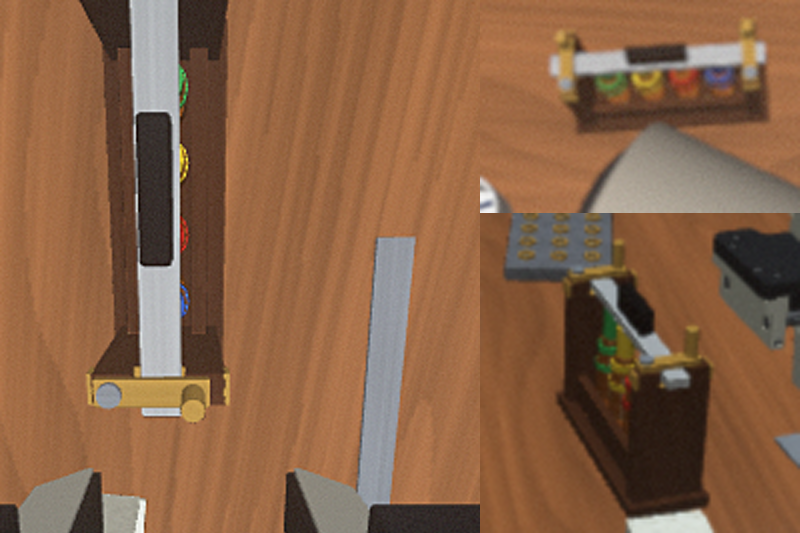

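The bar lies flat and centred in both notches, and both buttons are across its ends. I'm handing in.

```bash
python3 - <<'E'
from h import *
print(r.finish_job(), r.get_state()['contact_force'])
E
```

```text
the job is handed in; nothing more can be done
the job is handed in; nothing more can be done
```

The kit is put away and handed in at about 54 s of the 210 s allowed. No verdict came back.

- **Rods:** The green, blue and yellow rods went into the vials with their own colours. Each was lowered until it seated at 5–8 N within 0.1 mm of the expected height, and a wrist view afterwards showed all three home. The red rod was absent, so its vial stays open.
- **Bar:** I opened both turn-buttons first, then laid the bar handle up. It came to rest at exactly the height expected for the notch floors, within about 1 mm of centre.
- **Buttons:** Both were swung closed until they pushed back at the stop. The angles I computed were about 0 (−0.02 right, −0.03 left).
- **Last pictures:** The wrist, top and side views show the bar in both notches under both buttons, with the gripper clear. The red and blue caps or collars are only partly visible under the bar in these.
- **Left alone:** I never moved the touchstone, the mug, or the pink and larger blue rods, but I did not look at them again at the end.
- **Disagreements:** The far (green) mouth read about 1.4 mm off the fit to the four mouths, and its rod still went in freely. The script's last force reading came back as the "handed in" message.

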